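# Walk the spice case to the kerb and load its cinnamon

## Robot

A 7-joint arm with a two-finger parallel gripper is mounted at the origin on the work surface. World frame = base frame: x ahead of the robot, y to its left, z up, the work surface at z = 0. Lengths are in mm, angles in degrees, forces in N, time in s.
With the tool pointing down it reaches from about 350 to 775 mm from the base axis. Payload 3.1 kg.
Tool frame: the origin (TCP) lies at the very end of the fingers, on their centre line; the grasp point (between the pads) lies manip.tcp_to_grasp behind it (manip.tcp_to_grasp is the distance from the TCP to the grasp point, in mm); z points along the fingers, y is the line along which they close (so a half turn about z gives the same grasp; the last joint's range is limited). The gripper opens to 85 mm and grips with 20 to 120 N. Pads are 22 mm wide; open, the fingers measure 114 mm over their backs; the gripper's body (76 mm by 85 mm) begins 54 mm behind the grasp point. The pads swing forward as they close: fully open they stand 13 mm farther back than shut.
Start: joints at [-78.822, 17.813, 0.802, 86.603, -0.252, 75.585, -1.558], TCP at [128.997, 534.675, 231.304] pointing down, gripper open.
Joint ranges: [-154.91, 154.91], [-16.99, 109.72], [-72.82, 74.43], [7.12, 147.25], [-82.49, 262.49], [11.32, 116.49], [-174.64, 174.64]. Speed limits (degrees/s): [159.86, 159.86, 180, 180, 180, 180, 180].

## Interface

Orientations are given as a 3x3 rotation matrix whose columns are the frame's x, y, z axes.
In Python, from station import status, get_image, manip, recognise, masks_of, place_of gives the robot as it stands.
- The arm moves only by the tool apply_moves, never from a script. Its arguments are lists of equal length, an entry for each row: "twist": the turn, a rotation vector about the tool's x, y, z in units of 90 degrees (1.0 is 90 degrees), a list of three; "offset": the shift along the tool's x, y, z in units of 100 mm (1.0 is 100 mm), a list of three; "jaw": the opening, from -1 (shut) to 1 (fully open), so that 0 is half open. A call has 1 to 5 rows; each row is the pose to reach, as a shift and turn from the pose commanded when the call began, along the tool's axes at that moment; what a row does not reach only later rows make up. A row lasts 1/10 s, in which the tool goes at most 50 mm and 8.59 degrees, less where a joint would pass 70% of its speed; a pose out of reach is approached as far as the arm can. A call with a number of a shift or a turn outside -1 to 1 is refused whole. A call with a gripper value outside its range is refused whole. The fingers move at their own pace and stop on an object; "newtons" is the grip in N (left out, the last holds). Time passes only in rows, so rows that repeat a pose let the fingers close. It gives the time, the measured TCP pose, the force, the opening and the grip force at its end, in the units of the state.
- status.read_state(): the state, without advancing time (a new reading comes with each control period).
- get_image(name): name is "scene" or "top" or "wrist"; returns a dict with "image" (400x640x3 uint8, red, green, blue), "depth" (400x640 float32, mm along the optical axis (not along the pixel's ray), 0 where there is no reading), "fx", "fy", "cx", "cy" (pixels), "k1" (the pictures are not rectified: a ray, as slopes to the right and down, at radius r is drawn at 1 + k1 r^2 times it, then the intrinsics apply), "pose" (4x4, takes a point from camera to world coordinates). Camera axes: x right, y down, z forward; pixel columns grow to the right and rows downward; lengths in mm; the calibration is good to about 2 mm. A picture is of the moment at which its call begins.
- manip.job_done(): hands the job in; it is judged then, once.
Trained networks look in the newest picture that a camera, given by its name, has taken for a name from the list of things; names that differ only in an ending like _2 or _b are one class to them, and where a whole thing is asked for, a point or a joint stands for the part that bears it (a point fixed in the world has none). Each returns a list of dicts, best first, with "score" (0 to 1); they miss things now and then, are a little off and sometimes report something else, mostly with a low value. They report only what shows in the picture. A call takes as long as a camera call. They do not tell look-alikes from the thing itself.
- recognise(camera, query): "bbox" ([left, top, width, height] as shares, 0 to 1, of the picture: columns of its width, rows of its height, round what is visible of it).
- masks_of(camera, query): "region" (400x640 bool, what is visible of it) and "bbox" ([left, top, width, height] as shares, 0 to 1, of the picture: columns of its width, rows of its height, round what is visible of it).
- place_of(camera, query): "centre" ([row, column] as shares, 0 to 1, of the picture: columns of its width, rows of its height: a listed point, or the origin of a listed thing).
The state is a dict: "time": time; "joints": joint angles; "dq": joint speeds; "joint_efforts": joint torques, N m; "eef_pos": TCP position; "ee_rot": TCP orientation; "wrist_force": force on the tool from outside, world axes, zero at the start; "ft_torque": the same for the moment, N m; "width": finger opening in mm; "grasp_force": force on a finger pad.
Only numpy, scipy, OpenCV 4.12 (cv2) and the standard library are available. Lean on these libraries where they do the work, as an engineer would, in place of code of your own. Each camera call takes 0.05 s, during which the arm holds its last target. There are 200 camera calls.

## Task

Bring the heavy spice case up to the front of the counter: first take the scoop off its deck and lay it on the counter, then walk the case forward by pushing its left and right rear corner posts in turn, in short steps so that it never slews round by more than about ten degrees, and never press on its thin clear panes, until both its front corners are up against the steel kerb. Then lay every cinnamon stick that is lying about on the counter in a groove of its own on the case, and push each gently along under the clear guard until it butts against the wooden stop. Leave the jar, the bottle and the can where they are.

Things in the scene. Friction and masses are not known exactly. Their poses are not given: they have to be found in the camera images.
- kerb: Straight stainless kerb, 22 mm high, 1300 mm long, fixed along the far (customer) edge of the counter. Origin on the counter at the foot of its face towards the robot, midway along; x points away from the robot, square to the kerb, y along it to the left. Its distance and angle (within 3 degrees) vary.
- case: Heavy loose wooden case of nutmegs, 200 mm deep (x), 290 wide (y), flat deck at z = 60 mm. Origin: centre of its underside; x forward to the kerb, y left. 1.9 to 2.8 kg, friction about 0.6: slides at 10 to 19 N pushed straight, about half that at a corner. Starts 60 to 90 mm short of the kerb, a little askew. Wooden cheeks (y = 137 to 145 mm each side, x = 10 to 93, z to 93) carry the clear guard.
- post_left (a point): Middle of the rear face of the case's left (+y) rear corner post, 30 mm above the counter: a place to push. In the case's frame x = -100, y = 130. The post is 30 mm wide (y = 115 to 145), reaches from the counter to the deck (60 mm) and stands 10 mm proud of the rear pane.
- post_right (a point): Middle of the rear face of the right (-y) rear corner post, 30 mm above the counter: a place to push. In the case's frame x = -100, y = -130; otherwise like the left one.
- front_left (a point): Foot of the case's front left corner (x = 100, y = 145 mm in the case's frame); touches the kerb at the end.
- front_right (a point): Foot of the case's front right corner (x = 100, y = -145 mm in the case's frame); touches the kerb at the end.
- panes: The case's clear panes, part of the case and sharing its origin and axes: the thin rear pane between the rear posts (y = -115 to 115, z = 4 to 56 mm, its rear face at x = -90) and the guard plate over the front of the deck (x = 13 to 100, z = 93 to 97 mm). Not to be pressed.
- stop: The wooden stop board across the front end of all five grooves, part of the case and sharing its origin and axes; its inner face is at x = 88 mm, 33 mm high above the deck.
- groove1 (a point): Point on the stop's face at the end of V-groove 1 (y = -110 mm), 15.3 mm above the deck; axes as the case. A stick home has its middle at x = -55, y = 0, z = 0 from here, its last 35 mm showing behind the guard. The 90 degree groove runs from x = -173 to 0, its bottom at deck height; ridges 10.3 mm high, 10 to 13 mm each side; flat deck beyond them.
- groove2 (a point): Point on the stop's face at the end of V-groove 2 (y = -55 mm), 15.3 mm above the deck; axes as the case. A stick home has its middle at x = -55, y = 0, z = 0 from here, its last 35 mm showing behind the guard. The 90 degree groove runs from x = -173 to 0, its bottom at deck height; ridges 10.3 mm high, 10 to 13 mm each side; flat deck beyond them.
- groove3 (a point): Point on the stop's face at the end of V-groove 3 (y = 0 mm), 15.3 mm above the deck; axes as the case. A stick home has its middle at x = -55, y = 0, z = 0 from here, its last 35 mm showing behind the guard. The 90 degree groove runs from x = -173 to 0, its bottom at deck height; ridges 10.3 mm high, 10 to 13 mm each side; flat deck beyond them.
- groove4 (a point): Point on the stop's face at the end of V-groove 4 (y = 55 mm), 15.3 mm above the deck; axes as the case. A stick home has its middle at x = -55, y = 0, z = 0 from here, its last 35 mm showing behind the guard. The 90 degree groove runs from x = -173 to 0, its bottom at deck height; ridges 10.3 mm high, 10 to 13 mm each side; flat deck beyond them.
- groove5 (a point): Point on the stop's face at the end of V-groove 5 (y = 110 mm), 15.3 mm above the deck; axes as the case. A stick home has its middle at x = -55, y = 0, z = 0 from here, its last 35 mm showing behind the guard. The 90 degree groove runs from x = -173 to 0, its bottom at deck height; ridges 10.3 mm high, 10 to 13 mm each side; flat deck beyond them.
- stick1_mid (a point): Middle of a brown cinnamon stick, a straight stiff double roll 110 mm long (x), 24 mm wide (y), 16 mm thick (z), long edges bevelled at 45 degrees by 5 mm so that it sits flat in a groove; 20 g. It starts lying flat on the counter (middle 8 mm up) roughly crosswise at one side of the case; two to four of the five sticks are there. All are alike and any may go in any groove.
- stick2_mid (a point): Middle of a brown cinnamon stick, a straight stiff double roll 110 mm long (x), 24 mm wide (y), 16 mm thick (z), long edges bevelled at 45 degrees by 5 mm so that it sits flat in a groove; 20 g. It starts lying flat on the counter (middle 8 mm up) roughly crosswise at one side of the case; two to four of the five sticks are there. All are alike and any may go in any groove.
- stick3_mid (a point): Middle of a brown cinnamon stick, a straight stiff double roll 110 mm long (x), 24 mm wide (y), 16 mm thick (z), long edges bevelled at 45 degrees by 5 mm so that it sits flat in a groove; 20 g. It starts lying flat on the counter (middle 8 mm up) roughly crosswise at one side of the case; two to four of the five sticks are there. All are alike and any may go in any groove.
- stick4_mid (a point): Middle of a brown cinnamon stick, a straight stiff double roll 110 mm long (x), 24 mm wide (y), 16 mm thick (z), long edges bevelled at 45 degrees by 5 mm so that it sits flat in a groove; 20 g. It starts lying flat on the counter (middle 8 mm up) roughly crosswise at one side of the case; two to four of the five sticks are there. All are alike and any may go in any groove.
- stick5_mid (a point): Middle of a brown cinnamon stick, a straight stiff double roll 110 mm long (x), 24 mm wide (y), 16 mm thick (z), long edges bevelled at 45 degrees by 5 mm so that it sits flat in a groove; 20 g. It starts lying flat on the counter (middle 8 mm up) roughly crosswise at one side of the case; two to four of the five sticks are there. All are alike and any may go in any groove.
- scoop_grip (a point): Middle of the handle of a steel spice scoop lying crosswise on the rear, open part of the case's deck. Handle: black bar 18 mm wide (x), 12 mm high, 90 mm long (y = -45 to 45); this point is 12 mm above the scoop's underside. The steel bowl, 46 mm wide, 24 mm high, lies beyond it at y = 59 to 121 mm. 90 g; balances at about y = 43 mm.
- scoop: The same scoop; origin on its underside below the middle of the handle, axes the same.
- jar: Amber spice jar with lid, 72 mm across, 115 mm tall, standing farther out; origin under its middle. Leave alone.
- bottle: Amber bottle, 60 mm across, 190 mm tall; origin under its middle. Leave alone.
- can: Plain can, 68 mm across, 95 mm tall; origin under its middle. Leave alone.
Mind the look-alikes: they are no part of the job. What is shaped like the part that bears stick5_mid but purple is not meant. Leave any orange look-alike of the part that bears stick2_mid alone.

How it is judged:
By the outcome, as a careful person would: the job done as asked, in the order asked, and still so for the second after the job is handed in, with the robot touching nothing.
Of stick1, stick2, stick3, stick4, stick5 only 2 to 4 are there at a start; the rules pass over those that are not, and their reading is None.
At some moment in a run one of stick1, stick2, stick3, stick4, stick5 may be knocked a few centimetres aside while the robot is not near it.
Once in a run the grip may slacken for a moment while it holds something.
It also fails if it takes over 210 s, if anything falls off the work surface, if the arm or the gripper's body presses on something with over 40 N, if the wrist force passes 120 N, or if a joint passes its speed limit or range.

## Working session

There is one attempt and no reset: what is moved stays moved. The work goes in short steps, Python scripts to look and compute and a tool call to move; the robot and the scene stay as the last step left them, time stands still between calls to the robot, and variables do not carry over. Pictures are saved under pics/ and viewed, at most 14 in all, crops included, and the job is handed in when it is done.

Besides the shell and the picture viewer there is one more tool, called after "Request:" as name(argument=value, ...) on one line, values as JSON. apply_moves: Moves the arm, as the interface text tells. Its arguments: {"type":"object","properties":{"twist":{"type":"array","items":{"type":"array","items":{"type":"number","minimum":-1,"maximum":1}}},"offset":{"type":"array","items":{"type":"array","items":{"type":"number","minimum":-1,"maximum":1}}},"jaw":{"type":"array","items":{"type":"number"}},"newtons":{"type":"number"}},"required":["twist","offset","jaw"]}

```bash
ls; mkdir -p pics
cat > h.py <<'E'
import numpy as np,cv2
from station import status,get_image,manip,recognise,masks_of,place_of
np.set_printoptions(precision=1,suppress=True)
def ray(im,u,v):
    x=(u-im['cx'])/im['fx'];y=(v-im['cy'])/im['fy'];a,b=x,y
    for _ in range(10):
        s=1+im['k1']*(a*a+b*b);a,b=x/s,y/s
    return np.array([a,b,1.0])
def plane(im,u,v,z):
    P=im['pose'];d=P[:3,:3]@ray(im,u,v);o=P[:3,3]
    return o+d*(z-o[2])/d[2]
def cloud(im):
    h,w=im['depth'].shape;U,V=np.meshgrid(np.arange(w),np.arange(h))
    x=(U-im['cx'])/im['fx'];y=(V-im['cy'])/im['fy'];a,b=x.copy(),y.copy()
    for _ in range(10):
        s=1+im['k1']*(a*a+b*b);a,b=x/s,y/s
    p=np.stack([a,b,np.ones_like(a)],-1)*im['depth'][...,None]
    return p@im['pose'][:3,:3].T+im['pose'][:3,3]
def proj(im,p):
    P=im['pose'];c=P[:3,:3].T@(np.asarray(p,float)-P[:3,3]);a,b=c[:2]/c[2];s=1+im['k1']*(a*a+b*b)
    return np.array([a*s*im['fx']+im['cx'],b*s*im['fy']+im['cy']])
def save(im,n): cv2.imwrite('pics/'+n,im['image'][...,::-1])
def tomove(p,R=None):
    "offset in tool axes (100mm) and twist (90deg) to reach p,R from measured pose"
    s=status.read_state();R0=np.array(s['ee_rot']);o=R0.T@(np.array(p)-s['eef_pos'])/100
    t=cv2.Rodrigues(R0.T@R)[0].ravel()/(np.pi/2) if R is not None else np.zeros(3)
    return o.round(3),t.round(3)
E
python3 - <<'E'
from h import *
s=status.read_state();print(s,manip.tcp_to_grasp)
for c in ['top','scene']:
    im=get_image(c);save(im,c+'0.png');print(c,im['pose'],im['fx'],im['k1'])
    np.savez(c+'0.npz',**im)
    for q in ['kerb','case','post_left','post_right','front_left','front_right','groove1','groove3','groove5','stick1_mid','scoop_grip','scoop','jar','bottle','can']:
        r=place_of(c,q);print(q,[(round(d['score'],2),(d['centre'][1]*640).__round__(),(d['centre'][0]*400).__round__()) for d in r[:6]])
E
```

```text
pics
{'time': 0.0, 'joints': array([-78.8,  17.9,   0.8,  86.7,  -0.3,  75.6,  -1.6]), 'dq': array([ 0.1,  0. , -0. ,  0. , -0.1,  0.1, -0. ]), 'joint_efforts': array([  0. , -38. ,   0.1, -23.1,   0. ,   0. ,   0. ]), 'eef_pos': array([128.8, 534. , 230.2]), 'ee_rot': array([[-1. ,  0.2, -0. ],
       [ 0.2,  1. , -0. ],
       [-0. , -0. , -1. ]]), 'wrist_force': array([0.2, 0.3, 0.1]), 'ft_torque': array([ 0.,  0., -0.]), 'grasp_force': 0.0, 'width': 85.7588488306782} 18.700000000000003
top [[   0.    -1.     0.1  404.9]
 [  -1.    -0.    -0.    10.8]
 [   0.    -0.1   -1.  1456.5]
 [   0.     0.     0.     1. ]] 461.8714481356931 0.012388124072451491
kerb [(0.71, 320, 148)]
case []
post_left []
post_right [(0.84, 365, 244)]
front_left [(0.29, 349, 176)]
front_right [(0.65, 340, 225)]
groove1 [(0.87, 312, 174), (0.85, 294, 174), (0.8, 349, 178), (0.72, 363, 180), (0.67, 335, 178)]
groove3 [(0.87, 312, 174), (0.85, 294, 174), (0.8, 349, 178), (0.72, 363, 180), (0.67, 335, 178)]
groove5 [(0.87, 312, 174), (0.85, 294, 174), (0.8, 349, 178), (0.72, 363, 180), (0.67, 335, 178)]
stick1_
[... 276 characters left out ...]
0.    -0.7   -0.7  980.8]
 [   0.     0.     0.     1. ]] 417.75642111287254 -0.0126313344444594
kerb [(0.79, 366, 239), (0.16, 359, 198)]
case [(0.88, 314, 217)]
post_left [(0.79, 321, 179)]
post_right [(0.72, 265, 218)]
front_left [(0.7, 370, 212)]
front_right [(0.9, 302, 258)]
groove1 [(0.93, 320, 226), (0.92, 337, 214), (0.67, 343, 208), (0.56, 361, 198)]
groove3 [(0.93, 320, 226), (0.92, 337, 214), (0.67, 343, 208), (0.56, 361, 198)]
groove5 [(0.93, 320, 226), (0.92, 337, 214), (0.67, 343, 208), (0.56, 361, 198)]
stick1_mid []
scoop_grip [(0.63, 295, 196), (0.26, 314, 215)]
scoop [(0.81, 295, 201)]
jar [(0.83, 399, 149), (0.62, 359, 199)]
bottle [(0.87, 192, 313)]
can [(0.56, 373, 139)]
```

```bash
python3 -c "
import cv2
a=cv2.imread('pics/top0.png')[110:290,120:520];cv2.imwrite('pics/top0c.png',cv2.resize(a,None,fx=2,fy=2,interpolation=cv2.INTER_CUBIC))
a=cv2.imread('pics/scene0.png')[100:350,160:480];cv2.imwrite('pics/scene0c.png',cv2.resize(a,None,fx=2.4,fy=2.4,interpolation=cv2.INTER_CUBIC))"
```

```text
(no output)
```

View pics/top0c.png

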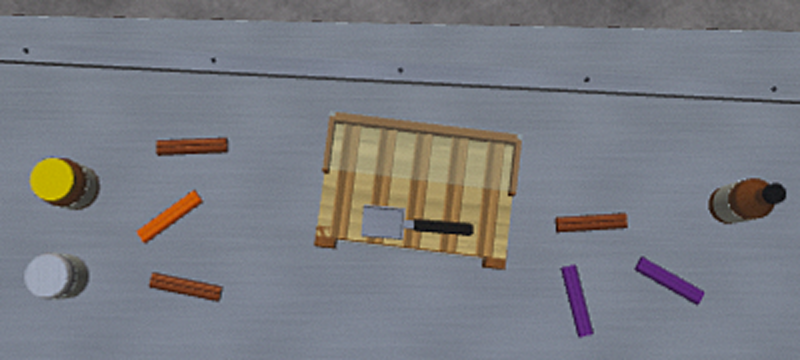

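View pics/scene0c.png

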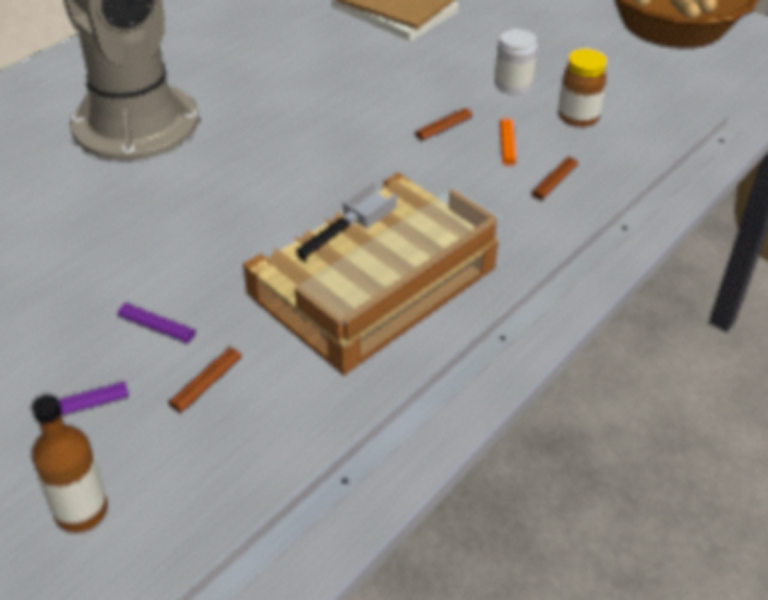

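```bash
cat >> h.py <<'E'
def rect(P):
    c,(w,h),a=cv2.minAreaRect(P.astype(np.float32)); 
    if w<h: w,h,a=h,w,a+90
    return np.array(c),w,h,(a+90)%180-90
def sticks(im,zmin=None):
    hsv=cv2.cvtColor(im['image'],cv2.COLOR_RGB2HSV);H,S,V=cv2.split(hsv)
    m=((H<11)&(S>150)&(V>60)).astype(np.uint8)
    n,l,st,ce=cv2.connectedComponentsWithStats(m);out=[]
    for i in range(1,n):
        if 40<st[i,4]<1500:
            v,u=np.where(l==i);P=np.array([plane(im,a,b,12)[:2] for a,b in zip(u,v)])
            z=np.median(cloud(im)[v,u,2]);out.append((ce[i],rect(P),z,im['image'][v,u].mean(0)))
    return out
def casefit(im):
    from scipy.optimize import minimize
    C=cloud(im);P=C[(C[...,2]>48)&(C[...,2]<99)&(C[...,0]>350)&(C[...,0]<800)&(abs(C[...,1])<230)]
    return P
def kerb(im):
    C=cloud(im);out=[]
    for u in range(60,600,6):
        c=C[100:230,u];k=np.where(c[:,2]>12)[0]
        k=[j for j in k if c[j,2]<28]
        if k: out.append([u,*c[max(k)]])
    return np.array(out)
E
python3 - <<'E'
from h import *
im=dict(np.load('top0.npz'))
C=cloud(im);print('table z',np.median(C[270:330,250:400,2]))
for s in sticks(im):print(s)
P=casefit(im);print(len(P),rect(P[:,:2]))
k=kerb(im);print(k[::8])
g=np.polyfit(k[:,2],k[:,1],1);print(g)
for u in (300,340):print(C[140:260:3,u].round(0).tolist())
E
```

```text
table z 1.1763640502090311
(array([215.2, 182.8]), (array([620. , 325.8]), 104.16282653808594, 20.868995666503906, -86.47234964370728), np.float64(16.57137280617735), array([106.8,  53.9,  29.9]))
(array([205.8, 220.3]), (array([502.1, 350.3]), 105.95944213867188, 4.886663436889648, -52.254032135009766), np.float64(15.170408011129439), array([122.1,  46.8,  13.1]))
(array([415.5, 221. ]), (array([ 511. , -304.3]), 107.29925537109375, 20.917394638061523, -85.35283994674683), np.float64(16.22809793037618), array([105.1,  52.6,  29.4]))
(array([212.2, 253.5]), (array([399.4, 326.3]), 107.81547546386719, 20.78516387939453, 79.4082260131836), np.float64(16.18526968381275), array([105.8,  54.1,  30.7]))
5211 (array([551.6, -30.3]), 290.4478759765625, 201.3339385986328, 83.9797134399414)
[[ 114.   751.8  648.4   23.6]
 [ 162.   521.4  487.9   13.8]
 [ 210.   511.1  336.6   20. ]
 [ 258.   737.4  195.5   14.7]
 [ 306.   731.2   42.7   12.2]
 [ 354.   725.8 -109.7   20.8]
 [ 402.   500.3 -261.3   19.8]
 [ 450.   716.1 -414.7   17.7]
 [ 498.   711.6 -565.    21.9]]
[  0.  668.7]
[[766.0, 63.0,
[... 995 characters left out ...]
0, -67.0, -4.0], [680.0, -67.0, 4.0], [672.0, -67.0, -7.0], [643.0, -62.0, 106.0], [634.0, -62.0, 101.0], [626.0, -62.0, 97.0], [616.0, -62.0, 101.0], [608.0, -62.0, 98.0], [599.0, -63.0, 93.0], [589.0, -62.0, 102.0], [581.0, -63.0, 95.0], [572.0, -63.0, 100.0], [563.0, -63.0, 99.0], [559.0, -65.0, 54.0], [549.0, -65.0, 60.0], [540.0, -65.0, 58.0], [531.0, -65.0, 60.0], [521.0, -65.0, 63.0], [513.0, -66.0, 55.0], [502.0, -65.0, 84.0], [493.0, -65.0, 85.0], [485.0, -66.0, 70.0], [475.0, -65.0, 75.0], [466.0, -66.0, 72.0], [458.0, -66.0, 62.0], [451.0, -70.0, -4.0], [441.0, -70.0, 4.0], [432.0, -70.0, 4.0], [423.0, -70.0, -5.0], [413.0, -70.0, -0.0], [404.0, -71.0, -4.0], [395.0, -71.0, -2.0]]
```

Run:
```python
from h import *
np.set_printoptions(precision=3,suppress=True)
im=dict(np.load('top0.npz'));C=cloud(im)
V=im['image'].max(2);m=np.zeros_like(V);m[200:240,315:365]=(V[200:240,315:365]<60)
n,l,st,ce=cv2.connectedComponentsWithStats(m);i=1+st[1:,4].argmax();v,u=np.where(l==i)
print(st[i],np.median(C[v,u,2]));P=np.array([plane(im,a,b,88)[:2] for a,b in zip(u,v)]);r=rect(P);print(r)
print(plane(im,342,221,82)) # network grip
a=np.radians(r[3]);d=np.array([np.cos(a),np.sin(a)]);d*=np.sign(d[1]);print('y axis',d,'target',r[0]+30*d)
s=status.read_state();print(s['ee_rot'],s['eef_pos'])
yaw=np.degrees(np.arctan2(d[1],d[0]))-90
im2=get_image('wrist');save(im2,'w0.png');print(im2['pose'])
```

```text
[327 220  29   8 165] 83.85610483665982
(array([494.686, -67.265]), 84.16085815429688, 17.26319122314453, 86.291015625)
[501.835 -70.591  82.   ]
y axis [0.065 0.998] target [496.626 -37.328]
[[-0.972  0.235  0.   ]
 [ 0.235  0.972  0.   ]
 [-0.     0.    -1.   ]] [128.994 534.668 231.309]
[[  0.234   0.933   0.273  60.145]
 [  0.972  -0.225  -0.065 550.734]
 [  0.001   0.281  -0.96  373.724]
 [  0.      0.      0.      1.   ]]
```

Request:
apply_moves(twist=[[0,0,0.09],[0,0,0.18],[0,0,0.27],[0,0,0.36],[0,0,0.45]], offset=[[0,0,0],[0,0,0],[0,0,0],[0,0,0],[0,0,0]], jaw=[0,-0.2,-0.2,-0.2,-0.2])

```text
time: 2.15
eef_pos: [129.0, 534.7, 231.3]
ee_rot: [[-0.582, 0.813, 0.0], [0.813, 0.582, 0.0], [0.0, 0.0, -1.0]]
wrist_force: [-0.1, 0.4, -0.4]
width: 34.1
grasp_force: 0.0
```

Request:
apply_moves(twist=[[0,0,0.09],[0,0,0.18],[0,0,0.27],[0,0,0.36],[0,0,0.4]], offset=[[0,0,0],[0,0,0],[0,0,0],[0,0,0],[0,0,0]], jaw=[-0.2,-0.2,-0.2,-0.2,-0.2])

```text
time: 2.65
eef_pos: [128.9, 534.7, 231.3]
ee_rot: [[0.005, 1.0, 0.0], [1.0, -0.005, -0.0], [-0.0, 0.0, -1.0]]
wrist_force: [0.0, -0.6, -1.0]
width: 34.4
grasp_force: 0.0
```

Request:
apply_moves(twist=[[0,0,0],[0,0,0],[0,0,0]], offset=[[-0.3,0.2,0],[-0.6,0.4,0],[-0.95,0.61,0]], jaw=[-0.2,-0.2,-0.2])

```text
time: 2.95
eef_pos: [190.2, 439.1, 231.2]
ee_rot: [[-0.001, 1.0, 0.0], [1.0, 0.001, 0.0], [0.0, 0.0, -1.0]]
wrist_force: [0.4, 0.2, 0.6]
width: 33.9
grasp_force: 0.0
```

Request:
apply_moves(twist=[[0,0,0],[0,0,0],[0,0,0]], offset=[[-0.3,0.2,0],[-0.6,0.4,0],[-0.95,0.61,0]], jaw=[-0.2,-0.2,-0.2])

```text
time: 3.25
eef_pos: [251.3, 343.8, 231.5]
ee_rot: [[0.0, 1.0, 0.0], [1.0, -0.0, 0.001], [0.001, 0.0, -1.0]]
wrist_force: [1.4, -0.6, -0.1]
width: 34.0
grasp_force: 0.0
```

Request:
apply_moves(twist=[[0,0,0],[0,0,0],[0,0,0]], offset=[[-0.3,0.2,0],[-0.6,0.4,0],[-0.95,0.61,0]], jaw=[-0.2,-0.2,-0.2])

```text
time: 3.55
eef_pos: [312.2, 248.7, 231.6]
ee_rot: [[-0.0, 1.0, 0.001], [1.0, 0.0, 0.001], [0.001, 0.001, -1.0]]
wrist_force: [0.6, 0.5, 0.3]
width: 34.3
grasp_force: 0.0
```

Request:
apply_moves(twist=[[0,0,0],[0,0,0],[0,0,0]], offset=[[-0.3,0.2,0],[-0.6,0.4,0],[-0.95,0.61,0]], jaw=[-0.2,-0.2,-0.2])

```text
time: 3.85
eef_pos: [373.1, 153.7, 231.6]
ee_rot: [[-0.0, 1.0, 0.001], [1.0, 0.0, 0.001], [0.001, 0.001, -1.0]]
wrist_force: [0.4, 0.2, -0.6]
width: 33.9
grasp_force: 0.0
```

Request:
apply_moves(twist=[[0,0,0],[0,0,0],[0,0,0]], offset=[[-0.3,0.2,0],[-0.6,0.4,0],[-0.95,0.61,0]], jaw=[-0.2,-0.2,-0.2])

```text
time: 4.15
eef_pos: [434.1, 58.9, 231.6]
ee_rot: [[-0.001, 1.0, 0.001], [1.0, 0.001, 0.001], [0.001, 0.001, -1.0]]
wrist_force: [1.2, 0.9, -0.1]
width: 34.4
grasp_force: 0.0
```

Request:
apply_moves(twist=[[0,0,0],[0,0,0],[0,0,0.04]], offset=[[-0.3,0.2,0],[-0.6,0.4,0],[-0.95,0.61,0]], jaw=[-0.2,-0.2,-0.2])

```text
time: 4.45
eef_pos: [495.2, -35.8, 231.4]
ee_rot: [[0.063, 0.998, 0.001], [0.998, -0.063, 0.001], [0.001, 0.001, -1.0]]
wrist_force: [0.6, -0.5, 0.7]
width: 34.2
grasp_force: 0.0
```

Run:
```python
from h import *
im=get_image('wrist');save(im,'w1.png');np.savez('w1.npz',**im)
s=status.read_state();print(s['eef_pos'],s['ee_rot'],s['joints'],s['width'])
print(proj(im,s['eef_pos']))
C=cloud(im);V=im['image'].max(2)
m=(V<60)&(C[...,2]>76)&(C[...,2]<95)&(C[...,0]>470)&(C[...,0]<530)&(abs(C[...,1])<140)
print(m.sum());P=C[m];print(rect(P[:,:2]),np.percentile(P[:,2],[5,50,95]))
```

```text
[497.7 -45.2 231.9] [[ 0.1  1.   0. ]
 [ 1.  -0.1 -0. ]
 [-0.   0.  -1. ]] [-37.4  15.   49.9  95.8 -11.4  74.3  10.3] 33.99088375794926
[325.4 275.2]
1184
(array([497.9, -71.3]), 82.41265869140625, 13.857934951782227, 86.25261688232422) [80.2 82.7 85.2]
```

View pics/w1.png

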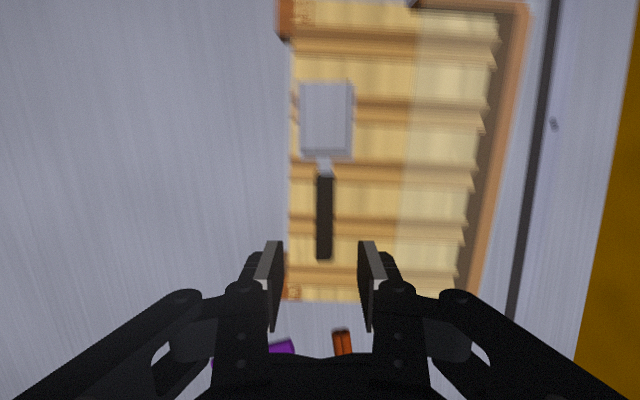

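Request:
apply_moves(twist=[[0,0,0],[0,0,0],[0,0,0]], offset=[[0,0,0.1],[0,0,0.3],[0,0,0.3]], jaw=[-0.2,-0.2,-0.2])

```text
time: 4.8
eef_pos: [491.8, -33.9, 198.6]
ee_rot: [[0.062, 0.998, -0.006], [0.998, -0.062, 0.001], [0.001, -0.006, -1.0]]
wrist_force: [-0.5, -0.3, -0.5]
width: 33.9
grasp_force: 0.0
```

Run:
```python
from h import *
im=get_image('wrist');np.savez('w1.npz',**im)
s=status.read_state();print(s['eef_pos'],s['ee_rot'],s['joints'],s['width'])
C=cloud(im);V=im['image'].max(2)
m=(V<60)&(C[...,2]>74)&(C[...,2]<95)&(C[...,0]>470)&(C[...,0]<530)&(abs(C[...,1])<140)
print(m.sum());P=C[m];print(rect(P[:,:2]),np.percentile(P[:,2],[5,50,95]))
```

```text
[492.8 -34.1 199.9] [[ 0.1  1.  -0. ]
 [ 1.  -0.1  0. ]
 [ 0.  -0.  -1. ]] [-37.3  16.1  48.9  99.2 -12.8  70.7  11.2] 34.089560555179126
1960
(array([501.1, -30.5]), 164.97235107421875, 22.02847671508789, 82.52876281738281) [79.7 82.9 85.3]
```

Run:
```python
from h import *
im=dict(np.load('w1.npz'))
C=cloud(im);V=im['image'].max(2)
m=((V<60)&(C[...,2]>74)&(C[...,2]<95)&(C[...,0]>470)&(C[...,0]<530)&(abs(C[...,1])<140)).astype(np.uint8)
n,l,st,ce=cv2.connectedComponentsWithStats(m)
for i in range(1,n):
    if st[i,4]>50: print(st[i],rect(C[l==i][:,:2]),np.median(C[l==i][:,2]))
v,u=np.where(m);P=np.array([plane(im,a,b,83)[:2] for a,b in zip(u,v)]);print(rect(P))
s=status.read_state();print(s['eef_pos'])
```

```text
[ 318  179   21   99 1959] (array([496.2, -68.6]), 88.29535675048828, 16.639345169067383, 86.35147094726562) 82.85803698446017
(array([501.3, -29. ]), 163.5299530029297, 22.205257415771484, 81.97817993164062)
[492.8 -34.1 199.9]
```

Request:
apply_moves(twist=[[0,0,0],[0,0,0],[0,0,0],[0,0,0]], offset=[[-0.03,0.03,0.3],[-0.03,0.03,0.6],[-0.03,0.03,0.8],[-0.03,0.03,0.8]], jaw=[-0.2,-0.2,-0.2,-0.2])

```text
time: 5.25
eef_pos: [495.0, -37.3, 119.5]
ee_rot: [[0.062, 0.998, -0.005], [0.998, -0.062, 0.001], [0.0, -0.005, -1.0]]
wrist_force: [-0.4, -0.5, 0.3]
width: 34.2
grasp_force: 0.0
```

Request:
apply_moves(twist=[[0,0,0],[0,0,0],[0,0,0],[0,0,0]], offset=[[-0.01,0.03,0.2],[-0.01,0.03,0.4],[-0.01,0.03,0.45],[-0.01,0.03,0.45]], jaw=[-0.2,-0.2,-0.2,-0.2], newtons=40)

```text
time: 5.65
eef_pos: [500.4, -39.6, 77.0]
ee_rot: [[0.063, 0.998, 0.0], [0.998, -0.063, 0.0], [0.0, 0.0, -1.0]]
wrist_force: [0.0, -0.2, 1.0]
width: 34.3
grasp_force: 0.0
```

Request:
apply_moves(twist=[[0,0,0],[0,0,0],[0,0,0],[0,0,0],[0,0,0]], offset=[[0,0,0],[0,0,0],[0,0,0],[0,0,0],[0,0,0]], jaw=[-0.6,-1,-1,-1,-1], newtons=40)

```text
time: 6.15
eef_pos: [501.2, -40.1, 77.8]
ee_rot: [[0.064, 0.998, 0.002], [0.998, -0.064, 0.001], [0.001, 0.002, -1.0]]
wrist_force: [-1.5, 1.1, 7.1]
width: 16.6
grasp_force: 41.0
```

Request:
apply_moves(twist=[[0,0,0],[0,0,0],[0,0,0],[0,0,0]], offset=[[0,0,-0.1],[0,0,-0.3],[0,0,-0.6],[0,0,-0.6]], jaw=[-1,-1,-1,-1])

```text
time: 6.55
eef_pos: [503.3, -41.0, 140.3]
ee_rot: [[0.064, 0.998, 0.008], [0.998, -0.064, -0.0], [0.0, 0.008, -1.0]]
wrist_force: [1.8, 0.3, -0.1]
width: 16.7
grasp_force: 40.3
```

Request:
apply_moves(twist=[[0,0,0],[0,0,0],[0,0,0],[0,0,0],[0,0,0]], offset=[[0.1,-0.25,0],[0.2,-0.5,0],[0.3,-0.75,0],[0.4,-1,0],[0.4,-1,0]], jaw=[-1,-1,-1,-1,-1])

```text
time: 7.05
eef_pos: [398.6, 8.2, 135.1]
ee_rot: [[0.06, 0.998, -0.005], [0.998, -0.06, 0.003], [0.003, -0.006, -1.0]]
wrist_force: [0.2, -0.1, -0.2]
width: 16.2
grasp_force: 40.2
```

Run:
```python
from h import *
im=get_image('wrist');save(im,'w2.png')
s=status.read_state();print(s['eef_pos'],s['joints'],s['width'],s['wrist_force'])
C=cloud(im);V=im['image'];print(np.median(C[100:140,310:340,2]))
im=get_image('top')
P=casefit(im);print(len(P),rect(P[:,:2]))
for s in sticks(im):print(s[1])
```

```text
[401.    7.3 135.8] [-48.8   6.5  49.4 117.5  -5.9  58.4   0.1] 16.929908442099464 [ 1.4  0.1 -1.7]
130.41439625913947
5098 (array([551.3, -30.1]), 290.3061828613281, 200.73997497558594, 83.98931121826172)
(array([620. , 325.8]), 104.16282653808594, 20.868995666503906, -86.47234964370728)
(array([502.2, 350.3]), 105.95944213867188, 5.110637664794922, -52.254032135009766)
(array([ 511.2, -304.3]), 107.29925537109375, 20.526296615600586, -85.35283994674683)
(array([399.4, 326.3]), 107.81547546386719, 20.78516387939453, 79.4082260131836)
```

View pics/w2.png

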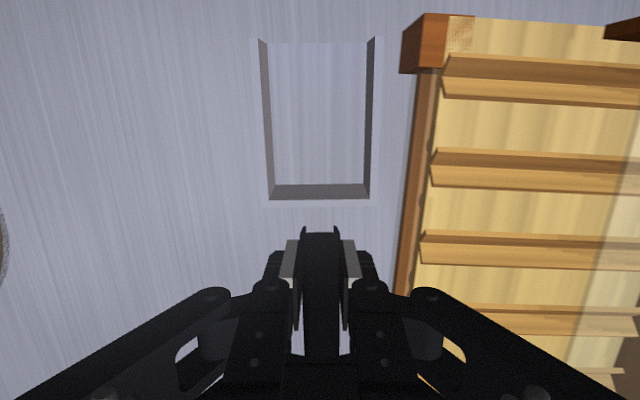

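Request:
apply_moves(twist=[[0,0,0],[0,0,0],[0,0,0],[0,0,0],[0,0,0]], offset=[[-0.2,-0.1,0],[-0.4,-0.2,0.2],[-0.4,-0.2,0.4],[-0.4,-0.2,0.6],[-0.4,-0.2,0.7]], jaw=[-1,-1,-1,-1,-1])

```text
time: 7.65
eef_pos: [380.2, -33.6, 65.1]
ee_rot: [[0.066, 0.998, -0.001], [0.998, -0.066, -0.002], [-0.002, -0.001, -1.0]]
wrist_force: [-0.3, 0.4, 0.4]
width: 16.5
grasp_force: 40.2
```

Request:
apply_moves(twist=[[0,0,0],[0,0,0],[0,0,0],[0,0,0],[0,0,0]], offset=[[0,0,0.15],[0,0,0.3],[0,0,0.45],[0,0,0.53],[0,0,0.53]], jaw=[-1,-1,-1,-1,-1])

```text
time: 8.15
eef_pos: [381.1, -33.1, 13.0]
ee_rot: [[0.064, 0.998, 0.0], [0.998, -0.064, -0.002], [-0.002, 0.0, -1.0]]
wrist_force: [0.2, 0.4, 0.6]
width: 16.6
grasp_force: 40.5
```

Request:
apply_moves(twist=[[0,0,0],[0,0,0],[0,0,0]], offset=[[0,0,0.03],[0,0,0.05],[0,0,0.05]], jaw=[-1,-1,-1])

```text
time: 8.45
eef_pos: [381.5, -32.5, 10.7]
ee_rot: [[0.064, 0.998, 0.001], [0.998, -0.064, 0.003], [0.003, 0.001, -1.0]]
wrist_force: [-6.7, 1.3, 27.5]
width: 16.5
grasp_force: 43.7
```

Request:
apply_moves(twist=[[0,0,0],[0,0,0],[0,0,0],[0,0,0]], offset=[[0,0,0],[0,0,0],[0,0,0],[0,0,-0.3]], jaw=[-0.6,-0.3,-0.2,-0.2])

```text
time: 8.85
eef_pos: [377.3, -32.3, 36.7]
ee_rot: [[0.064, 0.998, -0.007], [0.998, -0.064, -0.001], [-0.002, -0.007, -1.0]]
wrist_force: [-0.6, 1.0, 0.3]
width: 34.2
grasp_force: 0.0
```

Request:
apply_moves(twist=[[0,0,-0.09],[0,0,-0.18],[0,0,-0.27],[0,0,-0.36],[0,0,-0.45]], offset=[[-0.1,0,-0.3],[-0.2,0,-0.6],[-0.3,0,-0.8],[-0.4,0,-0.8],[-0.5,0,-0.8]], jaw=[-0.2,-0.2,-1,-1,-1])

```text
time: 9.35
eef_pos: [377.9, -82.5, 119.2]
ee_rot: [[-0.605, 0.797, 0.003], [0.797, 0.605, 0.001], [-0.001, 0.003, -1.0]]
wrist_force: [-0.1, 0.8, -0.4]
width: 0.3
grasp_force: 0.0
```

Run:
```python
from h import *
im=get_image('scene');save(im,'s2.png')
s=status.read_state();print(s['eef_pos'],s['joints'],s['width'],s['wrist_force'],s['ee_rot'])
a=im['image'][80:350,120:480,::-1];cv2.imwrite('pics/s2c.png',cv2.resize(a,None,fx=2,fy=2))
```

```text
[377.4 -84.4 118.9] [-35.3   5.7  48.9 120.9  -5.2  55.3  53.6] 0.2126960183553943 [-0.4 -0.9 -0.1] [[-0.6  0.8  0. ]
 [ 0.8  0.6 -0. ]
 [-0.   0.  -1. ]]
```

View pics/s2c.png

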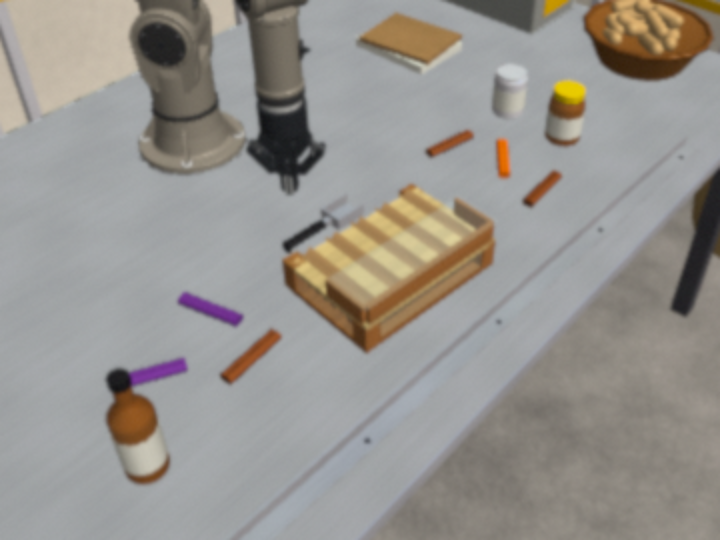

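Request:
apply_moves(twist=[[0,0,-0.09],[0,0,-0.18],[0,0,-0.27],[0,0,-0.36],[0,0,-0.45]], offset=[[0,0,0],[0,0,0],[0,0,0],[0,0,0],[0,0,0]], jaw=[-1,-1,-1,-1,-1])

```text
time: 9.9
eef_pos: [377.0, -82.0, 118.1]
ee_rot: [[-0.976, 0.216, -0.0], [0.216, 0.976, 0.0], [0.0, 0.0, -1.0]]
wrist_force: [0.5, -0.5, 0.6]
width: -0.3
grasp_force: 0.0
```

Request:
apply_moves(twist=[[0,0,-0.09],[0,0,-0.115]], offset=[[0,0,0],[0,0,0]], jaw=[-1,-1])

```text
time: 10.1
eef_pos: [377.0, -82.0, 118.1]
ee_rot: [[-0.999, 0.04, -0.0], [0.04, 0.999, 0.0], [0.0, 0.0, -1.0]]
wrist_force: [0.8, -0.5, -0.1]
width: -0.3
grasp_force: 0.0
```

Request:
apply_moves(twist=[[0,0,0],[0,0,0],[0,0,0],[0,0,0],[0,0,0]], offset=[[-0.15,-0.33,0],[-0.31,-0.66,0],[-0.31,-0.66,0.3],[-0.31,-0.66,0.6],[-0.31,-0.66,0.6]], jaw=[-1,-1,-1,-1,-1])

```text
time: 10.6
eef_pos: [401.9, -148.2, 55.2]
ee_rot: [[-0.999, 0.043, -0.009], [0.043, 0.999, 0.001], [0.009, 0.001, -1.0]]
wrist_force: [-0.2, 0.6, 0.2]
width: -0.0
grasp_force: 0.0
```

Run:
```python
from h import *
np.set_printoptions(precision=3,suppress=True)
im=get_image('wrist');save(im,'w3.png');np.savez('w3.npz',**im)
s=status.read_state();print(s['eef_pos'],s['joints'],s['ee_rot'])
C=cloud(im)
P=casefit(im);print(len(P),P.min(0),P.max(0))
print('post r',[(d['score'],d['centre']) for d in place_of('wrist','post_right')])
```

```text
[ 403.447 -148.858   56.911] [-18.757  19.     44.135 118.761 -17.362  48.984 123.   ] [[-0.999  0.043 -0.005]
 [ 0.043  0.999  0.001]
 [ 0.005  0.    -1.   ]]
7759 [ 388.516 -174.655   48.   ] [493.139  23.815  98.991]
post r []
```

View pics/w3.png

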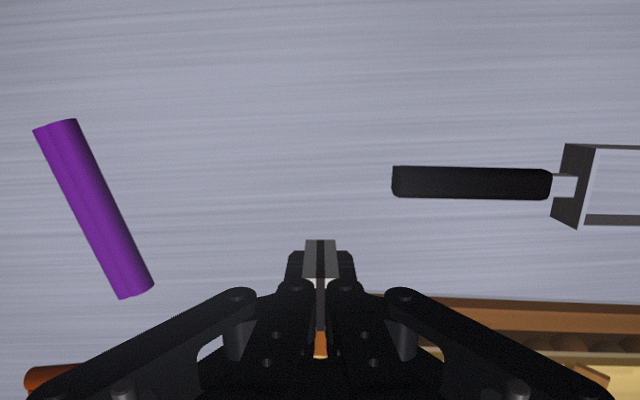

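Request:
apply_moves(twist=[[0,0,0],[0,0,0],[0,0,0],[0,0,0],[0,0,0]], offset=[[0,-0.02,0.2],[0,-0.02,0.35],[-0.08,-0.02,0.35],[-0.15,-0.02,0.35],[-0.2,-0.02,0.35]], jaw=[-1,-1,-1,-1,-1])

```text
time: 11.2
eef_pos: [425.7, -152.5, 24.6]
ee_rot: [[-0.999, 0.04, -0.001], [0.04, 0.999, 0.0], [0.001, 0.0, -1.0]]
wrist_force: [-9.0, -0.5, 5.9]
width: 0.1
grasp_force: 4.4
```

Request:
apply_moves(twist=[[0,0,0],[0,0,0],[0,0,0],[0,0,0],[0,0,0]], offset=[[-0.03,0,0],[-0.06,0,0],[-0.09,0,0],[-0.12,0,0],[-0.15,0,0]], jaw=[-1,-1,-1,-1,-1])

```text
time: 11.7
eef_pos: [434.6, -155.7, 23.4]
ee_rot: [[-0.999, 0.044, -0.01], [0.044, 0.999, -0.001], [0.01, -0.001, -1.0]]
wrist_force: [-11.5, -5.4, 5.8]
width: 0.0
grasp_force: 5.8
```

Request:
apply_moves(twist=[[0,0,0],[0,0,0],[0,0,0]], offset=[[-0.03,0,0],[-0.06,0,0],[-0.06,0,0]], jaw=[-1,-1,-1])

```text
time: 12.0
eef_pos: [442.1, -156.4, 23.3]
ee_rot: [[-0.999, 0.044, -0.007], [0.044, 0.999, -0.003], [0.007, -0.003, -1.0]]
wrist_force: [-8.4, -5.8, 1.1]
width: 0.2
grasp_force: 4.1
```

```bash
cat >> h.py <<'E'
def case(im):
    "centre, yaw of case from stop/guard+deck footprint, trimmed"
    C=cloud(im);m=((C[...,2]>45)&(C[...,2]<108)&(C[...,0]>400)&(C[...,0]<800)&(abs(C[...,1])<250)).astype(np.uint8)
    n,l,st,ce=cv2.connectedComponentsWithStats(cv2.morphologyEx(m,cv2.MORPH_OPEN,np.ones((3,3))));i=1+st[1:,4].argmax()
    P=C[l==i];f=P[P[:,2]>88][:,:2];return rect(P[:,:2]),rect(f)
E
python3 - <<'E'
from h import *
im=get_image('top')
r,f=case(im);print(r,f)
im=dict(np.load('top0.npz'));print(case(im))
E
```

```text
(array([559.4, -27.5]), 290.04791259765625, 200.96823120117188, 87.6371078491211) (array([615.1, -30. ]), 290.0203552246094, 90.93028259277344, 88.0365219116211)
((array([551.6, -30.3]), 290.4493103027344, 201.3173065185547, 83.97306060791016), (array([563. , -31.9]), 291.1096496582031, 178.70526123046875, 84.72723388671875))
```

Request:
apply_moves(twist=[[0,0,0],[0,0,0],[0,0,0],[0,0,0]], offset=[[-0.03,0,0],[-0.06,0,0],[-0.09,0,0],[-0.1,0,0]], jaw=[-1,-1,-1,-1])

```text
time: 12.45
eef_pos: [451.8, -157.1, 23.3]
ee_rot: [[-0.999, 0.044, -0.008], [0.044, 0.999, -0.003], [0.007, -0.003, -1.0]]
wrist_force: [-9.8, -5.2, 2.0]
width: -0.0
grasp_force: 4.9
```

Request:
apply_moves(twist=[[0,0,0],[0,0,0],[0,0,0],[0,0,0],[0,0,0]], offset=[[0.2,0,0],[0.4,0,0],[0.4,0,-0.3],[0.4,0,-0.6],[0.4,0,-0.8]], jaw=[-1,-1,-1,-1,-1])

```text
time: 12.95
eef_pos: [418.4, -152.7, 106.3]
ee_rot: [[-0.999, 0.041, 0.005], [0.041, 0.999, -0.001], [-0.005, -0.001, -1.0]]
wrist_force: [0.8, -0.2, -0.7]
width: -0.2
grasp_force: 0.0
```

Request:
apply_moves(twist=[[0,0,0],[0,0,0],[0,0,0],[0,0,0]], offset=[[0,0.33,0],[0,0.66,0],[0,1,0],[0,1,0]], jaw=[-1,-1,-1,-1])

```text
time: 13.35
eef_pos: [421.9, -46.5, 104.3]
ee_rot: [[-1.0, 0.032, 0.002], [0.032, 0.999, 0.003], [-0.002, 0.003, -1.0]]
wrist_force: [0.6, -0.1, 0.2]
width: 0.0
grasp_force: 0.0
```

Request:
apply_moves(twist=[[0,0,0],[0,0,0],[0,0,0],[0,0,0]], offset=[[0,0.33,0],[0,0.66,0],[0,1,0],[0,1,0]], jaw=[-1,-1,-1,-1])

```text
time: 13.75
eef_pos: [425.8, 52.9, 104.2]
ee_rot: [[-0.999, 0.032, 0.002], [0.032, 0.999, 0.003], [-0.002, 0.003, -1.0]]
wrist_force: [-0.4, -0.3, 0.5]
width: 0.2
grasp_force: 0.0
```

```bash
cat >> h.py <<'E'
def report():
    im=get_image('top');r,f=case(im);c=r[0];a=np.radians(r[3]-90)
    ex=np.array([np.cos(a),np.sin(a)]);ey=np.array([-ex[1],ex[0]])
    kx=lambda p:729.8+.0331*p[1]-p[0]
    s=status.read_state()
    print('case',c,'yaw',r[3]-90,'front yaw',f[3],'f',f[0],f[1:3]);fl=c+100*ex+145*ey;fr=c+100*ex-145*ey
    print('postL',c-100*ex+130*ey,'postR',c-100*ex-130*ey,'gapL',kx(fl),'gapR',kx(fr))
    print('tcp',s['eef_pos'],'F',s['wrist_force'],'toolyaw',np.degrees(np.arctan2(s['ee_rot'][1][1],s['ee_rot'][0][1]))-90)
    return im
E
python3 -c "
from h import *;report()"
```

```text
case [565.5 -25.1] yaw -0.23116302490234375 front yaw 89.7965316772461 f [619.8 -25.3] (289.8746337890625, 90.58272552490234)
postL [466.  105.4] postR [ 464.9 -154.6] gapL 67.72251861846655 gapR 59.293614777795256
tcp [425.7  49.9 104.2] F [ 1.2 -0.6 -0.1] toolyaw -2.0296629580658845
```

Request:
apply_moves(twist=[[0,0,0],[0,0,0],[0,0,0],[0,0,0],[0,0,0]], offset=[[0,0.3,0],[0,0.57,0.1],[0,0.57,0.4],[0,0.57,0.7],[0,0.57,0.81]], jaw=[-1,-1,-1,-1,-1])

```text
time: 14.3
eef_pos: [425.6, 102.9, 20.8]
ee_rot: [[-0.999, 0.042, -0.003], [0.042, 0.999, -0.002], [0.003, -0.002, -1.0]]
wrist_force: [-0.4, -0.2, -0.3]
width: 0.3
grasp_force: 0.0
```

Request:
apply_moves(twist=[[0,0,0],[0,0,0],[0,0,0],[0,0,0],[0,0,0]], offset=[[-0.1,0,0],[-0.2,0,0],[-0.25,0,0],[-0.29,0,0],[-0.33,0,0]], jaw=[-1,-1,-1,-1,-1])

```text
time: 14.8
eef_pos: [454.4, 104.2, 22.3]
ee_rot: [[-0.999, 0.04, -0.012], [0.04, 0.999, 0.002], [0.012, 0.001, -1.0]]
wrist_force: [-13.5, 2.5, 8.2]
width: 0.1
grasp_force: 6.3
```

Request:
apply_moves(twist=[[0,0,0],[0,0,0],[0,0,0],[0,0,0],[0,0,0]], offset=[[-0.04,0,0],[-0.08,0,0],[-0.12,0,0],[-0.16,0,0],[-0.18,0,0]], jaw=[-1,-1,-1,-1,-1])

```text
time: 15.3
eef_pos: [471.9, 107.3, 22.0]
ee_rot: [[-0.999, 0.037, -0.013], [0.037, 0.999, 0.006], [0.013, 0.006, -1.0]]
wrist_force: [-11.9, 6.6, 5.8]
width: 0.4
grasp_force: 6.1
```

```bash
python3 -c "
from h import *;report()"
```

```text
case [574.3 -28.4] yaw -4.765922546386719 front yaw 85.49836730957031 f [629.3 -32.9] (290.13006591796875, 89.06842041015625)
postL [485.5 109.5] postR [ 463.9 -149.6] gapL 47.34928300430602 gapR 61.878165721019855
tcp [472.4 107.4  22. ] F [-10.6   6.8   3.3] toolyaw -2.1117126214165296
```

Request:
apply_moves(twist=[[0,0,0],[0,0,0],[0,0,0],[0,0,0],[0,0,0]], offset=[[0.15,0,0],[0.25,0,-0.1],[0.25,-0.3,-0.15],[0.25,-0.6,-0.15],[0.25,-0.9,-0.15]], jaw=[-1,-1,-1,-1,-1])

```text
time: 15.85
eef_pos: [451.1, 12.9, 38.9]
ee_rot: [[-0.999, 0.039, 0.004], [0.039, 0.999, 0.001], [-0.004, 0.001, -1.0]]
wrist_force: [0.2, -0.3, 0.4]
width: 0.2
grasp_force: 0.0
```

Request:
apply_moves(twist=[[0,0,0],[0,0,0],[0,0,0]], offset=[[0,-0.33,0],[0,-0.66,0],[0,-1,0]], jaw=[-1,-1,-1])

```text
time: 16.15
eef_pos: [446.7, -87.7, 38.7]
ee_rot: [[-0.999, 0.04, 0.004], [0.04, 0.999, -0.0], [-0.004, -0.0, -1.0]]
wrist_force: [-0.1, -0.4, 0.2]
width: -0.1
grasp_force: 0.0
```

Request:
apply_moves(twist=[[0,0,0],[0,0,0],[0,0,0],[0,0,0]], offset=[[0,-0.33,0],[0,-0.65,0],[0,-0.69,0.15],[0,-0.69,0.15]], jaw=[-1,-1,-1,-1])

```text
time: 16.55
eef_pos: [442.1, -157.0, 22.4]
ee_rot: [[-0.999, 0.044, 0.0], [0.044, 0.999, -0.001], [-0.0, -0.001, -1.0]]
wrist_force: [-0.2, 0.8, -0.1]
width: -0.0
grasp_force: 0.0
```

Request:
apply_moves(twist=[[0,0,0],[0,0,0],[0,0,0],[0,0,0],[0,0,0]], offset=[[-0.05,0.04,0],[-0.09,0.04,0],[-0.13,0.04,0],[-0.17,0.04,0],[-0.21,0.04,0]], jaw=[-1,-1,-1,-1,-1])

```text
time: 17.05
eef_pos: [457.1, -152.1, 21.8]
ee_rot: [[-0.999, 0.04, -0.012], [0.04, 0.999, 0.002], [0.012, 0.001, -1.0]]
wrist_force: [-13.6, -4.5, 8.4]
width: -0.2
grasp_force: 6.5
```

Request:
apply_moves(twist=[[0,0,0],[0,0,0],[0,0,0],[0,0,0],[0,0,0]], offset=[[-0.04,0,0],[-0.08,0,0],[-0.12,0,0],[-0.16,0,0],[-0.18,0,0]], jaw=[-1,-1,-1,-1,-1])

```text
time: 17.55
eef_pos: [476.0, -155.5, 21.8]
ee_rot: [[-0.999, 0.042, -0.01], [0.042, 0.999, -0.003], [0.01, -0.003, -1.0]]
wrist_force: [-11.3, -5.8, 4.5]
width: 0.2
grasp_force: 5.5
```

```bash
python3 -c "
from h import *;report()"
```

```text
case [586.9 -24. ] yaw -179.10031533241272 front yaw -89.47805690765381 f [642.  -23.5] (288.2256774902344, 90.633544921875)
postL [ 688.9 -152.4] postR [684.8 107.5] gapL 235.0065163613154 gapR 249.15785916265753
tcp [ 476.4 -155.5   21.8] F [-8.6 -5.4  3. ] toolyaw -2.393062575878446
```

```bash
sed -i 's/    c=r\[0\]/    c=r[0]/; s/im=get_image(.top.);r,f=case(im);c=r\[0\];a=np.radians(r\[3\]-90)/im=get_image("top");r,f=case(im);r=(r[0],r[1],r[2],r[3]%180);c=r[0];a=np.radians(r[3]-90)/' h.py; grep -n 'r\[3\]%180' h.py
```

```text
58:    im=get_image("top");r,f=case(im);r=(r[0],r[1],r[2],r[3]%180);c=r[0];a=np.radians(r[3]-90)
```

Request:
apply_moves(twist=[[0,0,0],[0,0,0],[0,0,0],[0,0,0],[0,0,0]], offset=[[0.15,0,0],[0.25,0,-0.1],[0.25,0.3,-0.15],[0.25,0.6,-0.15],[0.25,0.9,-0.15]], jaw=[-1,-1,-1,-1,-1])

```text
time: 18.1
eef_pos: [461.4, -59.6, 38.2]
ee_rot: [[-0.999, 0.039, 0.003], [0.039, 0.999, 0.001], [-0.003, 0.001, -1.0]]
wrist_force: [0.3, 0.9, 0.7]
width: -0.1
grasp_force: 0.0
```

Request:
apply_moves(twist=[[0,0,0],[0,0,0],[0,0,0]], offset=[[0,0.33,0],[0,0.66,0],[0,1,0]], jaw=[-1,-1,-1])

```text
time: 18.4
eef_pos: [465.0, 40.9, 38.0]
ee_rot: [[-0.999, 0.038, 0.002], [0.038, 0.999, 0.001], [-0.002, 0.001, -1.0]]
wrist_force: [0.5, -0.5, 0.8]
width: 0.1
grasp_force: 0.0
```

Request:
apply_moves(twist=[[0,0,0],[0,0,0],[0,0,0],[0,0,0]], offset=[[0,0.33,0],[0,0.65,0],[0,0.71,0.15],[0,0.71,0.15]], jaw=[-1,-1,-1,-1])

```text
time: 18.8
eef_pos: [465.9, 112.6, 21.5]
ee_rot: [[-0.999, 0.034, -0.002], [0.034, 0.999, 0.0], [0.002, 0.0, -1.0]]
wrist_force: [-0.2, 0.0, -0.3]
width: -0.1
grasp_force: 0.0
```

Request:
apply_moves(twist=[[0,0,0],[0,0,0],[0,0,0],[0,0,0],[0,0,0]], offset=[[-0.04,-0.05,0],[-0.08,-0.05,0],[-0.12,-0.05,0],[-0.16,-0.05,0],[-0.2,-0.05,0]], jaw=[-1,-1,-1,-1,-1])

```text
time: 19.3
eef_pos: [479.4, 104.8, 21.6]
ee_rot: [[-0.999, 0.041, -0.016], [0.041, 0.999, 0.004], [0.016, 0.003, -1.0]]
wrist_force: [-13.5, 5.8, 10.3]
width: 0.1
grasp_force: 6.9
```

Request:
apply_moves(twist=[[0,0,0],[0,0,0],[0,0,0],[0,0,0],[0,0,0]], offset=[[-0.04,0,0],[-0.08,0,0],[-0.12,0,0],[-0.15,0,0],[-0.15,0,0]], jaw=[-1,-1,-1,-1,-1])

```text
time: 19.8
eef_pos: [496.2, 106.2, 21.6]
ee_rot: [[-0.999, 0.039, -0.012], [0.039, 0.999, 0.006], [0.012, 0.005, -1.0]]
wrist_force: [-8.9, 7.4, 4.7]
width: 0.3
grasp_force: 5.0
```

```bash
python3 -c "
from h import *;report()"
```

```text
case [598.9 -28.9] yaw -4.579063415527344 front yaw 85.59748077392578 f [653.9 -33.3] (290.11865234375, 89.8229751586914)
postL [509.6 108.6] postR [ 488.9 -150.5] gapL 23.17603910740297 gapR 36.75973625594952
tcp [496.2 106.2  21.6] F [-9.5  7.6  3.1] toolyaw -2.2567903081179423
```

Request:
apply_moves(twist=[[0,0,0],[0,0,0],[0,0,0],[0,0,0],[0,0,0]], offset=[[0.12,0,0],[0.22,0,-0.1],[0.22,-0.3,-0.15],[0.22,-0.6,-0.15],[0.22,-0.9,-0.15]], jaw=[-1,-1,-1,-1,-1])

```text
time: 20.35
eef_pos: [477.2, 11.3, 38.5]
ee_rot: [[-0.999, 0.042, 0.003], [0.042, 0.999, -0.0], [-0.003, -0.0, -1.0]]
wrist_force: [-0.1, 0.8, 0.6]
width: 0.0
grasp_force: 0.0
```

Request:
apply_moves(twist=[[0,0,0],[0,0,0],[0,0,0]], offset=[[0,-0.33,0],[0,-0.66,0],[0,-1,0]], jaw=[-1,-1,-1])

```text
time: 20.65
eef_pos: [472.5, -89.2, 38.3]
ee_rot: [[-0.999, 0.043, 0.002], [0.043, 0.999, -0.001], [-0.002, -0.001, -1.0]]
wrist_force: [-0.4, -0.6, 0.1]
width: 0.2
grasp_force: 0.0
```

Request:
apply_moves(twist=[[0,0,0],[0,0,0],[0,0,0],[0,0,0]], offset=[[0,-0.33,0],[0,-0.63,0],[0,-0.67,0.15],[0,-0.67,0.15]], jaw=[-1,-1,-1,-1])

```text
time: 21.05
eef_pos: [467.8, -155.0, 21.4]
ee_rot: [[-0.999, 0.045, -0.002], [0.045, 0.999, 0.0], [0.002, -0.0, -1.0]]
wrist_force: [-0.8, 1.9, -0.9]
width: -0.0
grasp_force: 0.0
```

Request:
apply_moves(twist=[[0,0,0],[0,0,0],[0,0,0],[0,0,0],[0,0,0]], offset=[[-0.04,0.02,0],[-0.08,0.02,0],[-0.12,0.02,0],[-0.16,0.02,0],[-0.2,0.02,0]], jaw=[-1,-1,-1,-1,-1])

```text
time: 21.55
eef_pos: [483.0, -152.2, 21.6]
ee_rot: [[-0.999, 0.041, -0.013], [0.041, 0.999, 0.001], [0.013, 0.001, -1.0]]
wrist_force: [-12.6, -2.7, 7.4]
width: -0.2
grasp_force: 6.1
```

Request:
apply_moves(twist=[[0,0,0],[0,0,0],[0,0,0],[0,0,0],[0,0,0]], offset=[[-0.04,0,0],[-0.08,0,0],[-0.12,0,0],[-0.15,0,0],[-0.18,0,0]], jaw=[-1,-1,-1,-1,-1])

```text
time: 22.05
eef_pos: [501.0, -155.7, 21.6]
ee_rot: [[-0.999, 0.042, -0.012], [0.042, 0.999, -0.003], [0.012, -0.003, -1.0]]
wrist_force: [-12.3, -6.3, 4.7]
width: -0.2
grasp_force: 6.0
```

```bash
python3 -c "
from h import *;report()"
```

```text
case [611.9 -25.9] yaw 1.3071603775024414 front yaw -88.97902309894562 f [666.  -24.7] (290.9538879394531, 91.38177490234375)
postL [508.9 101.8] postR [ 514.9 -158.2] gapL 25.29123053499643 gapR 9.079169235349582
tcp [ 502.  -155.8   21.7] F [-9.  -6.   2.1] toolyaw -2.415232333044699
```

Request:
apply_moves(twist=[[0,0,0],[0,0,0],[0,0,0],[0,0,0],[0,0,0]], offset=[[0.15,0,0],[0.27,0,-0.1],[0.27,0.3,-0.15],[0.27,0.6,-0.15],[0.27,0.9,-0.15]], jaw=[-1,-1,-1,-1,-1])

```text
time: 22.6
eef_pos: [485.2, -59.3, 38.0]
ee_rot: [[-0.999, 0.039, 0.002], [0.039, 0.999, 0.001], [-0.002, 0.001, -1.0]]
wrist_force: [-0.6, 0.9, -0.1]
width: -0.1
grasp_force: 0.0
```

Request:
apply_moves(twist=[[0,0,0],[0,0,0],[0,0,0]], offset=[[0,0.33,0],[0,0.66,0],[0,1,0]], jaw=[-1,-1,-1])

```text
time: 22.9
eef_pos: [488.7, 41.2, 37.8]
ee_rot: [[-0.999, 0.038, 0.001], [0.038, 0.999, 0.001], [-0.001, 0.001, -1.0]]
wrist_force: [0.0, 0.3, 0.3]
width: 0.1
grasp_force: 0.0
```

Request:
apply_moves(twist=[[0,0,0],[0,0,0],[0,0,0],[0,0,0]], offset=[[0,0.33,0],[0,0.65,0],[0,0.68,0.15],[0,0.68,0.15]], jaw=[-1,-1,-1,-1])

```text
time: 23.3
eef_pos: [489.5, 109.5, 21.3]
ee_rot: [[-0.999, 0.034, -0.003], [0.034, 0.999, 0.0], [0.003, 0.0, -1.0]]
wrist_force: [-0.8, -0.3, 0.2]
width: -0.1
grasp_force: 0.0
```

Request:
apply_moves(twist=[[0,0,0],[0,0,0],[0,0,0],[0,0,0],[0,0,0]], offset=[[-0.04,-0.05,0],[-0.08,-0.05,0],[-0.12,-0.05,0],[-0.16,-0.05,0],[-0.18,-0.05,0]], jaw=[-1,-1,-1,-1,-1])

```text
time: 23.8
eef_pos: [502.2, 101.8, 21.7]
ee_rot: [[-0.999, 0.041, -0.014], [0.041, 0.999, 0.004], [0.015, 0.003, -1.0]]
wrist_force: [-12.3, 4.9, 7.6]
width: -0.2
grasp_force: 6.6
```

Request:
apply_moves(twist=[[0,0,0],[0,0,0],[0,0,0],[0,0,0],[0,0,0]], offset=[[-0.03,0,0],[-0.06,0,0],[-0.09,0,0],[-0.12,0,0],[-0.12,0,0]], jaw=[-1,-1,-1,-1,-1])

```text
time: 24.3
eef_pos: [514.9, 103.5, 21.5]
ee_rot: [[-0.999, 0.039, -0.012], [0.039, 0.999, 0.006], [0.013, 0.005, -1.0]]
wrist_force: [-10.0, 7.2, 3.9]
width: -0.1
grasp_force: 5.1
```

```bash
python3 -c "
from h import *;report()"
```

```text
case [620.5 -28.8] yaw -2.7503585815429688 front yaw 86.95637512207031 f [675.7 -31.4] (290.02655029296875, 91.73159790039062)
postL [526.8 105.8] postR [ 514.3 -153.9] gapL 6.186606791124291 gapR 10.514134136798248
tcp [515.  103.5  21.6] F [-10.5   7.1   4.3] toolyaw -2.2481678491626695
```

Request:
apply_moves(twist=[[0,0,0],[0,0,0],[0,0,0],[0,0,0],[0,0,0]], offset=[[0.12,0,0],[0.22,0,-0.1],[0.22,-0.3,-0.15],[0.22,-0.6,-0.15],[0.22,-0.9,-0.15]], jaw=[-1,-1,-1,-1,-1])

```text
time: 24.85
eef_pos: [496.2, 8.5, 38.5]
ee_rot: [[-0.999, 0.042, 0.003], [0.042, 0.999, -0.0], [-0.003, -0.0, -1.0]]
wrist_force: [0.0, -0.5, -0.1]
width: -0.2
grasp_force: 0.0
```

Request:
apply_moves(twist=[[0,0,0],[0,0,0],[0,0,0]], offset=[[0,-0.33,0],[0,-0.66,0],[0,-1,0]], jaw=[-1,-1,-1])

```text
time: 25.15
eef_pos: [491.5, -91.9, 38.3]
ee_rot: [[-0.999, 0.043, 0.002], [0.043, 0.999, -0.001], [-0.002, -0.001, -1.0]]
wrist_force: [0.0, 0.3, 0.4]
width: -0.3
grasp_force: 0.0
```

Request:
apply_moves(twist=[[0,0,0],[0,0,0],[0,0,0],[0,0,0]], offset=[[0,-0.33,0],[0,-0.63,0],[0,-0.67,0.15],[0,-0.67,0.15]], jaw=[-1,-1,-1,-1])

```text
time: 25.55
eef_pos: [486.7, -157.8, 21.4]
ee_rot: [[-0.999, 0.045, -0.002], [0.045, 0.999, 0.0], [0.002, -0.0, -1.0]]
wrist_force: [-0.2, 1.3, -0.2]
width: -0.0
grasp_force: 0.0
```

Request:
apply_moves(twist=[[0,0,0],[0,0,0],[0,0,0],[0,0,0],[0,0,0]], offset=[[-0.05,0,0],[-0.1,0,0],[-0.14,0,0],[-0.18,0,0],[-0.2,0,0]], jaw=[-1,-1,-1,-1,-1])

```text
time: 26.05
eef_pos: [503.3, -155.7, 21.7]
ee_rot: [[-0.999, 0.04, -0.011], [0.04, 0.999, 0.003], [0.011, 0.002, -1.0]]
wrist_force: [-11.0, 0.7, 9.0]
width: 0.2
grasp_force: 5.8
```

Request:
apply_moves(twist=[[0,0,0],[0,0,0],[0,0,0]], offset=[[-0.02,0,0],[-0.03,0,0],[-0.03,0,0]], jaw=[-1,-1,-1])

```text
time: 26.35
eef_pos: [505.6, -156.9, 21.7]
ee_rot: [[-0.999, 0.041, -0.011], [0.041, 0.999, 0.002], [0.011, 0.001, -1.0]]
wrist_force: [-10.7, 0.4, 7.2]
width: -0.1
grasp_force: 5.4
```

```bash
python3 -c "
from h import *;report()"
```

```text
case [622.7 -28.9] yaw -1.890838623046875 front yaw 88.04495239257812 f [678.  -30.7] (290.3945617675781, 89.73261260986328)
postL [527.1 104.4] postR [ 518.5 -155.5] gapL 6.068343982175065 gapR 6.043227801730268
tcp [ 505.7 -156.9   21.7] F [-11.8  -0.8   7.6] toolyaw -2.3460276684020442
```

Request:
apply_moves(twist=[[0,0,0],[0,0,0],[0,0,0]], offset=[[-0.02,0,0],[-0.04,0,0],[-0.04,0,0]], jaw=[-1,-1,-1])

```text
time: 26.7
eef_pos: [509.4, -158.4, 21.6]
ee_rot: [[-0.999, 0.042, -0.011], [0.042, 0.999, -0.0], [0.011, -0.001, -1.0]]
wrist_force: [-11.3, -2.9, 6.1]
width: -0.2
grasp_force: 5.4
```

Request:
apply_moves(twist=[[0,0,0],[0,0,0],[0,0,0]], offset=[[-0.02,0,0],[-0.03,0,0],[-0.03,0,0]], jaw=[-1,-1,-1])

```text
time: 27.0
eef_pos: [512.0, -159.3, 21.7]
ee_rot: [[-0.999, 0.042, -0.012], [0.042, 0.999, -0.001], [0.011, -0.001, -1.0]]
wrist_force: [-11.7, -3.9, 6.5]
width: -0.4
grasp_force: 5.7
```

Request:
apply_moves(twist=[[0,0,0],[0,0,0]], offset=[[-0.02,0.02,0],[-0.02,0.02,0]], jaw=[-1,-1])

```text
time: 27.2
eef_pos: [512.7, -159.2, 21.6]
ee_rot: [[-0.999, 0.044, -0.013], [0.044, 0.999, -0.003], [0.013, -0.004, -1.0]]
wrist_force: [-13.4, -5.6, 5.9]
width: -0.2
grasp_force: 6.7
```

Request:
apply_moves(twist=[[0,0,0],[0,0,0]], offset=[[-0.02,0,0],[-0.02,0,0]], jaw=[-1,-1])

```text
time: 27.4
eef_pos: [512.7, -159.2, 21.6]
ee_rot: [[-0.999, 0.044, -0.017], [0.044, 0.999, -0.002], [0.017, -0.002, -1.0]]
wrist_force: [-17.6, -4.6, 11.8]
width: 0.0
grasp_force: 8.8
```

```bash
python3 -c "
from h import *;report()"
```

```text
case [625.9 -28. ] yaw 0.010355005972087383 front yaw 89.88587188720703 f [680.4 -28.5] (289.6146240234375, 91.0990219116211)
postL [525.9 102. ] postR [ 525.9 -158. ] gapL 7.821618822481582 gapR -1.829792415467523
tcp [ 512.7 -159.2   21.6] F [-18.2  -4.6  10.6] toolyaw -2.5354118681752027
```

Request:
apply_moves(twist=[[0,0,0],[0,0,0],[0,0,0],[0,0,0],[0,0,0]], offset=[[0.15,0,0],[0.27,0,-0.1],[0.27,0.3,-0.15],[0.27,0.6,-0.15],[0.27,0.9,-0.15]], jaw=[-1,-1,-1,-1,-1])

```text
time: 27.95
eef_pos: [500.0, -62.5, 38.0]
ee_rot: [[-0.999, 0.04, 0.002], [0.04, 0.999, 0.0], [-0.002, 0.0, -1.0]]
wrist_force: [1.3, 1.0, -0.2]
width: 0.1
grasp_force: 0.0
```

Request:
apply_moves(twist=[[0,0,0],[0,0,0],[0,0,0]], offset=[[0,0.33,0],[0,0.66,0],[0,1,0]], jaw=[-1,-1,-1])

```text
time: 28.25
eef_pos: [503.7, 37.9, 37.7]
ee_rot: [[-0.999, 0.039, 0.001], [0.039, 0.999, 0.0], [-0.001, 0.0, -1.0]]
wrist_force: [0.7, -0.6, -0.7]
width: 0.1
grasp_force: 0.0
```

Request:
apply_moves(twist=[[0,0,0],[0,0,0],[0,0,0],[0,0,0]], offset=[[0,0.33,0],[0,0.65,0],[0,0.7,0.15],[0,0.7,0.15]], jaw=[-1,-1,-1,-1])

```text
time: 28.65
eef_pos: [504.3, 107.9, 20.7]
ee_rot: [[-0.999, 0.035, -0.003], [0.035, 0.999, -0.0], [0.003, -0.0, -1.0]]
wrist_force: [-0.7, -1.2, 0.4]
width: 0.2
grasp_force: 0.0
```

Request:
apply_moves(twist=[[0,0,0],[0,0,0],[0,0,0],[0,0,0],[0,0,0]], offset=[[-0.04,-0.05,0],[-0.08,-0.05,0],[-0.12,-0.05,0],[-0.16,-0.05,0],[-0.18,-0.05,0]], jaw=[-1,-1,-1,-1,-1])

```text
time: 29.15
eef_pos: [517.7, 99.5, 21.7]
ee_rot: [[-0.999, 0.042, -0.014], [0.042, 0.999, 0.002], [0.014, 0.001, -1.0]]
wrist_force: [-14.4, 1.9, 8.9]
width: -0.3
grasp_force: 6.6
```

Request:
apply_moves(twist=[[0,0,0],[0,0,0],[0,0,0]], offset=[[-0.02,0,0],[-0.03,0,0],[-0.03,0,0]], jaw=[-1,-1,-1])

```text
time: 29.45
eef_pos: [520.2, 100.4, 21.7]
ee_rot: [[-0.999, 0.041, -0.014], [0.041, 0.999, 0.003], [0.014, 0.002, -1.0]]
wrist_force: [-13.0, 2.3, 8.2]
width: 0.1
grasp_force: 6.3
```

```bash
python3 -c "
from h import *;report()"
```

```text
case [629.3 -27.7] yaw -2.4474105834960938 front yaw 87.89005279541016 f [684.2 -30.1] (290.6224060058594, 90.71505737304688)
postL [535.  106.5] postR [ 523.9 -153.3] gapL -1.9009375774573982 gapR 0.89250970558885
tcp [520.2 100.4  21.7] F [-12.1   3.5   7.7] toolyaw -2.359221339664387
```

Request:
apply_moves(twist=[[0,0,0],[0,0,0]], offset=[[-0.02,0.02,0],[-0.02,0.02,0]], jaw=[-1,-1])

```text
time: 29.7
eef_pos: [521.2, 100.9, 21.5]
ee_rot: [[-0.999, 0.042, -0.016], [0.042, 0.999, 0.001], [0.017, 0.001, -1.0]]
wrist_force: [-14.2, 0.8, 10.6]
width: 0.2
grasp_force: 7.4
```

Request:
apply_moves(twist=[[0,0,0],[0,0,0]], offset=[[-0.02,0,0],[-0.02,0,0]], jaw=[-1,-1])

```text
time: 29.9
eef_pos: [521.1, 100.9, 21.5]
ee_rot: [[-0.999, 0.042, -0.021], [0.042, 0.999, 0.002], [0.021, 0.001, -1.0]]
wrist_force: [-18.4, 1.5, 15.7]
width: -0.4
grasp_force: 9.4
```

Request:
apply_moves(twist=[[0,0,0],[0,0,0]], offset=[[-0.02,0,0],[-0.02,0,0]], jaw=[-1,-1])

```text
time: 30.1
eef_pos: [521.0, 101.0, 21.5]
ee_rot: [[-0.999, 0.042, -0.025], [0.042, 0.999, 0.003], [0.025, 0.002, -1.0]]
wrist_force: [-22.8, -0.3, 20.0]
width: -0.3
grasp_force: 11.4
```

Request:
apply_moves(twist=[[0,0,0],[0,0,0],[0,0,0],[0,0,0],[0,0,0]], offset=[[0.15,0,0],[0.3,0,-0.1],[0.3,-0.3,-0.15],[0.3,-0.6,-0.15],[0.3,-0.9,-0.15]], jaw=[-1,-1,-1,-1,-1])

```text
time: 30.6
eef_pos: [500.1, 10.6, 38.3]
ee_rot: [[-0.999, 0.042, 0.003], [0.042, 0.999, -0.0], [-0.003, -0.0, -1.0]]
wrist_force: [0.5, 0.1, -0.6]
width: 0.1
grasp_force: 0.0
```

Request:
apply_moves(twist=[[0,0,0],[0,0,0],[0,0,0]], offset=[[0,-0.33,0],[0,-0.66,0],[0,-1,0]], jaw=[-1,-1,-1])

```text
time: 30.9
eef_pos: [495.5, -89.9, 38.0]
ee_rot: [[-0.999, 0.043, 0.002], [0.043, 0.999, -0.0], [-0.002, -0.0, -1.0]]
wrist_force: [0.9, 0.2, -0.4]
width: -0.2
grasp_force: 0.0
```

Request:
apply_moves(twist=[[0,0,0],[0,0,0],[0,0,0],[0,0,0]], offset=[[0,-0.33,0],[0,-0.63,0],[0,-0.66,0.15],[0,-0.66,0.15]], jaw=[-1,-1,-1,-1])

```text
time: 31.3
eef_pos: [490.8, -154.9, 21.2]
ee_rot: [[-0.999, 0.045, -0.002], [0.045, 0.999, 0.0], [0.002, 0.0, -1.0]]
wrist_force: [-0.2, 0.1, -0.4]
width: -0.0
grasp_force: 0.0
```

Request:
apply_moves(twist=[[0,0,0],[0,0,0],[0,0,0],[0,0,0]], offset=[[-0.05,0.02,0],[-0.1,0.02,0],[-0.14,0.02,0],[-0.16,0.02,0]], jaw=[-1,-1,-1,-1])

```text
time: 31.7
eef_pos: [509.8, -150.7, 22.6]
ee_rot: [[-0.999, 0.038, 0.001], [0.038, 0.999, -0.0], [-0.001, 0.0, -1.0]]
wrist_force: [0.1, -0.0, 0.5]
width: 0.2
grasp_force: 0.0
```

```bash
python3 -c "
from h import *;report()"
```

```text
case [629.5 -28. ] yaw -1.8682632446289062 front yaw 87.61227416992188 f [683.8 -30.4] (290.4418029785156, 91.15347290039062)
postL [533.8 105.2] postR [ 525.3 -154.7] gapL -0.644757163677923 gapR -0.7842001743334777
tcp [ 509.8 -151.    22.6] F [ 1.2 -0.3 -0.1] toolyaw -2.207667941547399
```

Request:
apply_moves(twist=[[0,0,0],[0,0,0],[0,0,0]], offset=[[-0.03,0,0],[-0.04,0,0],[-0.04,0,0]], jaw=[-1,-1,-1])

```text
time: 32.05
eef_pos: [511.9, -151.6, 22.2]
ee_rot: [[-0.999, 0.04, -0.001], [0.04, 0.999, 0.001], [0.001, 0.001, -1.0]]
wrist_force: [-1.5, 1.2, 0.9]
width: -0.0
grasp_force: 0.7
```

Request:
apply_moves(twist=[[0,0,0],[0,0,0]], offset=[[-0.02,0,0],[-0.02,0,0]], jaw=[-1,-1])

```text
time: 32.25
eef_pos: [511.8, -151.6, 21.9]
ee_rot: [[-0.999, 0.041, -0.005], [0.041, 0.999, 0.002], [0.005, 0.002, -1.0]]
wrist_force: [-5.3, 1.6, 4.0]
width: -0.3
grasp_force: 2.8
```

Request:
apply_moves(twist=[[0,0,0],[0,0,0]], offset=[[-0.02,0,0],[-0.02,0,0]], jaw=[-1,-1])

```text
time: 32.45
eef_pos: [511.8, -151.7, 21.6]
ee_rot: [[-0.999, 0.041, -0.009], [0.041, 0.999, 0.003], [0.009, 0.002, -1.0]]
wrist_force: [-8.7, 2.0, 6.5]
width: -0.2
grasp_force: 4.5
```

Request:
apply_moves(twist=[[0,0,0],[0,0,0]], offset=[[-0.02,0,0],[-0.02,0,0]], jaw=[-1,-1])

```text
time: 32.65
eef_pos: [512.9, -152.3, 21.6]
ee_rot: [[-0.999, 0.042, -0.01], [0.042, 0.999, 0.002], [0.01, 0.002, -1.0]]
wrist_force: [-10.3, 0.4, 7.1]
width: -0.1
grasp_force: 5.2
```

Request:
apply_moves(twist=[[0,0,0],[0,0,0]], offset=[[-0.02,0,0],[-0.02,0,0]], jaw=[-1,-1])

```text
time: 32.85
eef_pos: [513.2, -152.4, 21.5]
ee_rot: [[-0.999, 0.043, -0.014], [0.043, 0.999, 0.003], [0.014, 0.003, -1.0]]
wrist_force: [-13.9, 1.3, 10.5]
width: -0.1
grasp_force: 6.9
```

Request:
apply_moves(twist=[[0,0,0],[0,0,0]], offset=[[-0.02,0,0],[-0.02,0,0]], jaw=[-1,-1])

```text
time: 33.05
eef_pos: [513.1, -152.4, 21.5]
ee_rot: [[-0.999, 0.043, -0.017], [0.043, 0.999, 0.005], [0.018, 0.004, -1.0]]
wrist_force: [-17.1, 1.8, 14.7]
width: 0.1
grasp_force: 8.6
```

Request:
apply_moves(twist=[[0,0,0],[0,0,0],[0,0,0],[0,0,0],[0,0,0]], offset=[[0.15,0,0],[0.3,0,-0.1],[0.3,0.3,-0.15],[0.3,0.6,-0.15],[0.3,0.9,-0.15]], jaw=[-1,-1,-1,-1,-1])

```text
time: 33.55
eef_pos: [496.9, -60.5, 37.8]
ee_rot: [[-0.999, 0.042, 0.002], [0.042, 0.999, 0.0], [-0.002, 0.0, -1.0]]
wrist_force: [0.5, 0.2, -0.4]
width: -0.2
grasp_force: 0.0
```

Request:
apply_moves(twist=[[0,0,0],[0,0,0],[0,0,0]], offset=[[0,0.33,0],[0,0.66,0],[0,1,0]], jaw=[-1,-1,-1])

```text
time: 33.85
eef_pos: [500.8, 40.0, 37.6]
ee_rot: [[-0.999, 0.041, 0.002], [0.041, 0.999, 0.0], [-0.002, 0.0, -1.0]]
wrist_force: [0.8, 0.9, -0.8]
width: 0.1
grasp_force: 0.0
```

Request:
apply_moves(twist=[[0,0,0],[0,0,0],[0,0,0],[0,0,0]], offset=[[0,0.33,0],[0,0.6,0],[0,0.65,0.15],[0,0.65,0.15]], jaw=[-1,-1,-1,-1])

```text
time: 34.25
eef_pos: [501.3, 104.5, 20.5]
ee_rot: [[-0.999, 0.038, -0.003], [0.038, 0.999, -0.001], [0.003, -0.001, -1.0]]
wrist_force: [-0.9, -1.0, -1.4]
width: 0.0
grasp_force: 0.0
```

Request:
apply_moves(twist=[[0,0,0],[0,0,0],[0,0,0],[0,0,0]], offset=[[-0.05,0,0],[-0.1,0,0],[-0.14,0,0],[-0.16,0,0]], jaw=[-1,-1,-1,-1])

```text
time: 34.65
eef_pos: [520.0, 101.9, 22.7]
ee_rot: [[-0.999, 0.042, 0.001], [0.042, 0.999, -0.0], [-0.001, -0.0, -1.0]]
wrist_force: [1.2, -0.7, 0.2]
width: -0.4
grasp_force: 0.0
```

Request:
apply_moves(twist=[[0,0,0],[0,0,0],[0,0,0]], offset=[[-0.02,0,0],[-0.03,0,0],[-0.03,0,0]], jaw=[-1,-1,-1])

```text
time: 34.95
eef_pos: [521.3, 102.7, 22.2]
ee_rot: [[-0.999, 0.04, -0.001], [0.04, 0.999, -0.0], [0.001, -0.0, -1.0]]
wrist_force: [-1.5, 1.0, 0.4]
width: -0.1
grasp_force: 0.5
```

```bash
cat >> h.py <<'E'
from scipy.spatial.transform import Rotation as Ro
def plan(p,yaw,n=None):
    "tool-frame calls to world p with tool-y at yaw deg, tool down"
    s=status.read_state();p0=np.array(s['eef_pos']);R0=np.array(s['ee_rot'])
    y0=np.degrees(np.arctan2(R0[1,1],R0[0,1]));p=np.array(p,float)
    dy=yaw-y0; n=n or int(np.ceil(max(np.abs(p-p0).max()/90,abs(dy)/40)))
    def Rt(y): 
        c,q=np.cos(np.radians(y)),np.sin(np.radians(y));return np.array([[q,c,0],[-c,q,0],[0,0,-1.]])
    print('from',p0,'tool-y',y0,'->',p,yaw,'each twist z',round(-dy/n/90,3))
    for i in range(n):
        print('  off',(Rt(y0+dy*i/n).T@((p-p0)/n)/100).round(3))
E
python3 - <<'E'
from h import *
im=report();np.savez('top1.npz',**im)
for s in sticks(im):print(s[0],s[1],s[2])
s=status.read_state();print(s['joints'])
E
```

```text
case [630.  -28.4] yaw -1.8640518188476562 front yaw 87.98611450195312 f [684.7 -30.1] (289.94744873046875, 91.84126281738281)
postL [534.3 104.8] postR [ 525.9 -155.1] gapL -1.142191751725477 gapR -1.3029623746700736
tcp [521.3 102.8  22.2] F [-1.  -0.8  0.5] toolyaw -2.3205128176769563
[215.7 183. ] (array([620. , 325.8]), 104.16282653808594, 20.868995666503906, -86.47234964370728) 16.602872699627255
[205.6 220.5] (array([502.2, 350.3]), 105.95944213867188, 5.110637664794922, -52.254032135009766) 15.387473722430741
[415.6 220.9] (array([ 511.2, -304.3]), 107.29925537109375, 20.526296615600586, -85.35283994674683) 16.249210289249277
[211.9 253.4] (array([399.4, 326.3]), 107.81547546386719, 20.78516387939453, 79.4082260131836) 16.05401907316218
[-38.7  31.4  34.6 105.3 -22.6  50.3  94.4]
```

Request:
apply_moves(twist=[[0,0,0],[0,0,0],[0,0,0],[0,0,0],[0,0,0]], offset=[[0.15,0,0],[0.3,0,-0.2],[0.3,0,-0.5],[0.3,0,-0.8],[0.3,0,-1]], jaw=[-1,-1,-1,-1,-1])

```text
time: 35.5
eef_pos: [492.9, 104.5, 124.5]
ee_rot: [[-0.999, 0.04, 0.004], [0.04, 0.999, 0.001], [-0.003, 0.001, -1.0]]
wrist_force: [0.3, -0.6, -0.1]
width: 0.1
grasp_force: 0.0
```

```bash
python3 -c "
from h import *;plan([399.4,326.3,110],-10.6)"
```

```text
from [492.9 104.5 124.5] tool-y 87.69914059864414 -> [399.4 326.3 110. ] -10.6 each twist z 0.364
  off [-0.3  0.7  0. ]
  off [-0.7  0.4  0. ]
  off [-0.8 -0.   0. ]
```

```bash
sed -i 's/return np.array(\[\[q,c,0\],\[-c,q,0\]/return np.array([[-q,c,0],[c,q,0]/; s/precision=1/precision=2/' h.py; python3 -c "
from h import *;plan([399.4,326.3,110],-10.6)"
```

```text
from [492.9  104.51 124.51] tool-y 87.69914059864414 -> [399.4 326.3 110. ] -10.6 each twist z 0.364
  off [0.34 0.73 0.05]
  off [0.68 0.43 0.05]
  off [ 0.8  -0.01  0.05]
```

Request:
apply_moves(twist=[[0,0,0.09],[0,0,0.18],[0,0,0.27],[0,0,0.364]], offset=[[0.08,0.18,0],[0.17,0.36,0],[0.25,0.54,0],[0.34,0.73,0.05]], jaw=[-0.5,0,0,0])

```text
time: 35.9
eef_pos: [461.3, 179.5, 118.1]
ee_rot: [[-0.815, 0.58, 0.002], [0.58, 0.815, 0.002], [-0.001, 0.003, -1.0]]
wrist_force: [0.2, -0.8, 0.3]
width: 42.7
grasp_force: 0.0
```

Request:
apply_moves(twist=[[0,0,0.09],[0,0,0.18],[0,0,0.27],[0,0,0.364]], offset=[[0.17,0.11,0],[0.34,0.22,0],[0.51,0.32,0],[0.68,0.43,0.05]], jaw=[0,0,0,0])

```text
time: 36.3
eef_pos: [430.1, 254.0, 112.9]
ee_rot: [[-0.372, 0.928, 0.002], [0.928, 0.372, 0.002], [0.001, 0.002, -1.0]]
wrist_force: [-0.3, 0.1, 0.3]
width: 42.7
grasp_force: 0.0
```

Request:
apply_moves(twist=[[0,0,0.09],[0,0,0.18],[0,0,0.27],[0,0,0.364],[0,0,0.364]], offset=[[0.2,0,0],[0.4,0,0],[0.6,0,0],[0.8,0,0.05],[0.8,0,0.05]], jaw=[0,0,0,0,0])

```text
time: 36.8
eef_pos: [397.4, 330.5, 106.4]
ee_rot: [[0.177, 0.984, -0.001], [0.984, -0.177, 0.0], [0.0, -0.001, -1.0]]
wrist_force: [0.7, 0.5, 0.1]
width: 43.0
grasp_force: 0.0
```

Run:
```python
from h import *
im=get_image('wrist');save(im,'w4.png');np.savez('w4.npz',**im)
s=status.read_state();print(s['eef_pos'],s['joints'],s['width'])
plan([399.4,326.3,110],-10.6)
H,S,V=cv2.split(cv2.cvtColor(im['image'],cv2.COLOR_RGB2HSV))
m=((H<13)&(S>120)&(V>50)).astype(np.uint8);n,l,st,ce=cv2.connectedComponentsWithStats(m)
for i in range(1,n):
    if st[i,4]>300:
        v,u=np.where(l==i);P=np.array([plane(im,a,b,14)[:2] for a,b in zip(u,v)]);print(st[i],rect(P))
```

```text
[398.68 328.12 106.8 ] [-83.93  29.51  58.35 103.6  -28.05  62.9  -25.81] 42.93459969716328
from [398.68 328.12 106.8 ] tool-y -10.225753554258882 -> [399.4 326.3 110. ] -10.6 each twist z 0.004
  off [-0.02  0.01 -0.03]
[ 403   71  128  129 2965] (array([508.18, 354.84]), 112.73518371582031, 23.552709579467773, -52.264404296875)
[ 605   73   35  153 4704] (array([617.42, 324.72]), 110.91693115234375, 24.973236083984375, -86.37319254875183)
[ 309  130   33  144 4341] (array([400.23, 325.3 ]), 109.54937744140625, 22.326906204223633, 79.51090240478516)
```

View pics/w4.png

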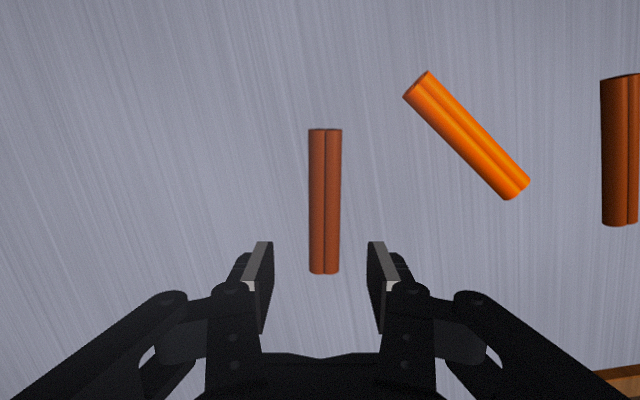

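Request:
apply_moves(twist=[[0,0,0],[0,0,0],[0,0,0],[0,0,0]], offset=[[-0.03,0.01,0.3],[-0.03,0.01,0.6],[-0.03,0.01,0.9],[-0.03,0.01,0.9]], jaw=[0,0,0,0])

```text
time: 37.25
eef_pos: [397.8, 320.4, 14.5]
ee_rot: [[0.184, 0.983, -0.006], [0.983, -0.184, -0.005], [-0.006, -0.005, -1.0]]
wrist_force: [-0.9, -0.2, -0.4]
width: 42.7
grasp_force: 0.0
```

Request:
apply_moves(twist=[[0,0,0],[0,0,0],[0,0,0]], offset=[[0,0,0.06],[0,0,0.1],[0,0,0.1]], jaw=[-0.2,-0.2,-0.2])

```text
time: 37.55
eef_pos: [400.8, 323.9, 8.2]
ee_rot: [[0.184, 0.983, 0.001], [0.983, -0.184, 0.001], [0.001, 0.001, -1.0]]
wrist_force: [-1.1, -0.1, 0.2]
width: 34.0
grasp_force: 0.0
```

Request:
apply_moves(twist=[[0,0,0],[0,0,0],[0,0,0],[0,0,0],[0,0,0]], offset=[[0,0,0],[0,0,0],[0,0,0],[0,0,0],[0,0,0]], jaw=[-0.4,-0.6,-0.7,-0.7,-0.7], newtons=30)

```text
time: 38.05
eef_pos: [400.8, 324.2, 8.3]
ee_rot: [[0.184, 0.983, 0.001], [0.983, -0.184, 0.001], [0.002, 0.001, -1.0]]
wrist_force: [-0.5, -0.1, 6.1]
width: 22.2
grasp_force: 29.8
```

Request:
apply_moves(twist=[[0,0,0],[0,0,0],[0,0,0],[0,0,0],[0,0,0]], offset=[[0,0,-0.1],[0,0,-0.3],[0,0,-0.6],[0,0,-0.9],[0,0,-1]], jaw=[-0.7,-0.7,-0.7,-0.7,-0.7])

```text
time: 38.55
eef_pos: [401.9, 324.5, 110.4]
ee_rot: [[0.184, 0.983, 0.004], [0.983, -0.184, 0.003], [0.004, 0.003, -1.0]]
wrist_force: [0.3, -0.4, -0.6]
width: 22.7
grasp_force: 29.5
```

Run:
```python
from h import *
s=status.read_state();print(s['width'],s['grasp_force'],s['wrist_force'])
plan([584,-27,140],88.1,5)
```

```text
22.713739070910627 29.527326934039593 [ 0.3  -0.38 -0.61]
from [401.94 324.52 110.43] tool-y -10.601386149476081 -> [584. -27. 140.] 88.1 each twist z -0.219
  off [-0.62  0.49 -0.06]
  off [-0.75  0.25 -0.06]
  off [-0.79 -0.02 -0.06]
  off [-0.74 -0.29 -0.06]
  off [-0.6  -0.52 -0.06]
```

Request:
apply_moves(twist=[[0,0,-0.07],[0,0,-0.14],[0,0,-0.219]], offset=[[-0.21,0.16,-0.02],[-0.41,0.33,-0.04],[-0.62,0.49,-0.06]], jaw=[-0.7,-0.7,-0.7])

```text
time: 38.85
eef_pos: [436.7, 253.2, 113.0]
ee_rot: [[-0.165, 0.986, -0.0], [0.986, 0.165, -0.001], [-0.0, -0.0, -1.0]]
wrist_force: [1.0, 0.0, -0.6]
width: 22.7
grasp_force: 29.5
```

Request:
apply_moves(twist=[[0,0,-0.07],[0,0,-0.14],[0,0,-0.219]], offset=[[-0.25,0.08,-0.02],[-0.5,0.16,-0.04],[-0.75,0.25,-0.06]], jaw=[-0.7,-0.7,-0.7])

```text
time: 39.15
eef_pos: [473.0, 182.7, 118.9]
ee_rot: [[-0.487, 0.874, -0.001], [0.874, 0.487, -0.0], [0.0, -0.001, -1.0]]
wrist_force: [-0.2, 0.7, -0.9]
width: 22.4
grasp_force: 29.5
```

Request:
apply_moves(twist=[[0,0,-0.07],[0,0,-0.14],[0,0,-0.219]], offset=[[-0.26,-0.01,-0.02],[-0.53,-0.01,-0.04],[-0.79,-0.02,-0.06]], jaw=[-0.7,-0.7,-0.7])

```text
time: 39.45
eef_pos: [509.6, 112.4, 124.9]
ee_rot: [[-0.753, 0.659, -0.001], [0.659, 0.753, -0.0], [0.001, -0.001, -1.0]]
wrist_force: [0.4, 0.8, 0.4]
width: 22.8
grasp_force: 29.5
```

Request:
apply_moves(twist=[[0,0,-0.07],[0,0,-0.14],[0,0,-0.219]], offset=[[-0.25,-0.1,-0.02],[-0.5,-0.2,-0.04],[-0.74,-0.29,-0.06]], jaw=[-0.7,-0.7,-0.7])

```text
time: 39.75
eef_pos: [545.7, 41.6, 130.8]
ee_rot: [[-0.93, 0.366, -0.001], [0.366, 0.93, -0.0], [0.001, -0.001, -1.0]]
wrist_force: [0.2, 0.5, -0.7]
width: 22.8
grasp_force: 29.5
```

Request:
apply_moves(twist=[[0,0,-0.07],[0,0,-0.14],[0,0,-0.219],[0,0,-0.219],[0,0,-0.219]], offset=[[-0.2,-0.17,-0.02],[-0.4,-0.35,-0.04],[-0.6,-0.52,-0.06],[-0.6,-0.52,-0.06],[-0.6,-0.52,-0.06]], jaw=[-0.7,-0.7,-0.7,-0.7,-0.7])

```text
time: 40.25
eef_pos: [581.9, -28.3, 136.7]
ee_rot: [[-0.999, 0.039, -0.001], [0.039, 0.999, 0.0], [0.001, 0.0, -1.0]]
wrist_force: [0.0, 0.4, -0.4]
width: 22.5
grasp_force: 29.5
```

Run:
```python
from h import *
im=get_image('wrist');save(im,'w5.png');np.savez('w5.npz',**im)
s=status.read_state();print(s['eef_pos'],s['joints'],s['width'],s['grasp_force'])
plan([584,-27,140],88.1)
print([(round(d['score'],2),np.round([d['centre'][1]*640,d['centre'][0]*400])) for d in place_of('wrist','groove3')])
```

```text
[581.71 -26.86 136.57] [-24.44  28.67  36.6   90.45 -18.16  67.03 103.89] 22.803699395546307 29.53859120607376
from [581.71 -26.86 136.57] tool-y 87.91984506006861 -> [584. -27. 140.] 88.1 each twist z -0.002
  off [-0.02 -0.   -0.03]
[]
```

View pics/w5.png

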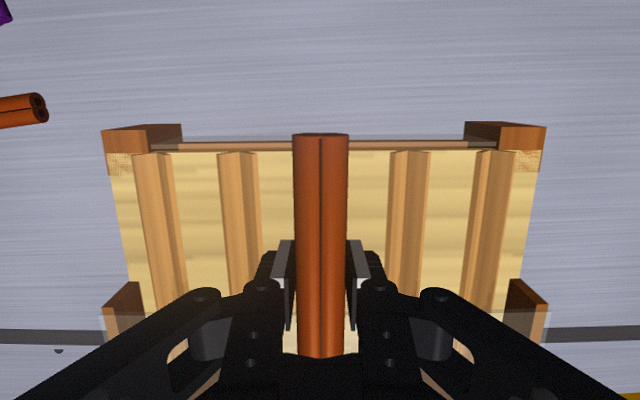

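Run:
```python
from h import *
im=dict(np.load('w5.npz'));C=cloud(im);print(im['cx'],im['cy'],im['fx'])
g=cv2.cvtColor(im['image'],cv2.COLOR_RGB2HSV)
for r in (160,165,190,220):
    row=C[r];k=np.where((row[:,2]>52)&(row[:,2]<75))[0];a,b=k.min(),k.max()
    print(r,a,b,plane(im,a,r,60),plane(im,b,r,60),(plane(im,a,r,60)+plane(im,b,r,60))/2)
    st=np.where((row[:,2]>120))[0];print('stick',st.min(),st.max(),plane(im,(st.min()+st.max())/2,r,145))
k=np.where((C[...,2]>120)&(g[...,0]<13)&(g[...,1]>120));print(k[0].min(),'rear end',plane(im,320,k[0].min(),147), [plane(im,320,r,58) for r in (150,153)])
print([C[145:170:3,270]])
```

```text
320.0103972391319 196.90547299611487 337.2512608384654
160 105 539 [ 544.16 -170.3    60.  ] [555.09 118.13  60.  ] [549.63 -26.08  60.  ]
stick 293 347 [534.93 -27.06 145.  ]
165 105 539 [ 547.5  -171.02   60.  ] [558.49 118.61  60.  ] [552.99 -26.2   60.  ]
stick 216 347 [536.37 -42.66 145.  ]
190 112 533 [ 564.83 -169.86   60.  ] [575.74 116.89  60.  ] [570.29 -26.48  60.  ]
stick 4 541 [546.66 -47.1  145.  ]
220 118 528 [ 586.54 -170.19   60.  ] [597.49 116.39  60.  ] [592.02 -26.9   60.  ]
stick 294 536 [562.1   12.25 145.  ]
97 rear end [510.6  -26.14 147.  ] [array([543.62, -27.31,  58.  ]), array([545.6 , -27.38,  58.  ])]
[array([[539.29, -60.14,  56.37],
       [547.34, -67.19,  11.21],
       [542.87, -60.05,  59.02],
       [544.8 , -60.16,  59.29],
       [546.76, -60.3 ,  59.39],
       [548.73, -60.45,  59.45],
       [550.71, -60.58,  59.56],
       [552.36, -60.44,  61.47],
       [554.7 , -60.88,  59.7 ]])]
```

Request:
apply_moves(twist=[[0,0,0],[0,0,0],[0,0,0],[0,0,0],[0,0,0]], offset=[[-0.03,0,0.15],[-0.03,0,0.3],[-0.03,0,0.45],[-0.03,0,0.58],[-0.03,0,0.58]], jaw=[-0.7,-0.7,-0.7,-0.7,-0.7])

```text
time: 40.85
eef_pos: [584.1, -26.9, 76.9]
ee_rot: [[-0.999, 0.035, -0.004], [0.035, 0.999, 0.0], [0.004, 0.0, -1.0]]
wrist_force: [0.1, 0.1, -0.2]
width: 22.5
grasp_force: 30.4
```

Request:
apply_moves(twist=[[0,0,0],[0,0,0]], offset=[[0,0,0.02],[0,0,0.02]], jaw=[-0.7,-0.7])

```text
time: 41.05
eef_pos: [585.5, -28.0, 77.5]
ee_rot: [[-0.999, 0.036, 0.0], [0.036, 0.999, -0.0], [-0.0, -0.0, -1.0]]
wrist_force: [-0.3, -0.2, 0.5]
width: 22.9
grasp_force: 30.4
```

Request:
apply_moves(twist=[[0,0,0],[0,0,0]], offset=[[0,0.005,0.02],[0,0.005,0.02]], jaw=[-0.7,-0.7])

```text
time: 41.25
eef_pos: [586.1, -27.0, 75.9]
ee_rot: [[-0.999, 0.035, 0.002], [0.035, 0.999, 0.001], [-0.001, 0.001, -1.0]]
wrist_force: [1.3, 0.1, 2.1]
width: 23.1
grasp_force: 30.6
```

Request:
apply_moves(twist=[[0,0,0],[0,0,0]], offset=[[0,0,0],[0,0,0]], jaw=[-0.7,-0.7])

```text
time: 41.45
eef_pos: [586.1, -27.0, 75.9]
ee_rot: [[-0.999, 0.035, 0.002], [0.035, 0.999, 0.001], [-0.002, 0.001, -1.0]]
wrist_force: [0.2, 1.7, 2.9]
width: 22.6
grasp_force: 30.7
```

Request:
apply_moves(twist=[[0,0,0],[0,0,0],[0,0,0],[0,0,0],[0,0,0]], offset=[[0,0,0],[0,0,0],[0,0,0],[0,0,-0.2],[0,0,-0.4]], jaw=[-0.4,-0.2,-0.1,-0.1,-0.1])

```text
time: 41.95
eef_pos: [584.4, -27.7, 114.8]
ee_rot: [[-0.999, 0.036, -0.003], [0.036, 0.999, -0.001], [0.003, -0.001, -1.0]]
wrist_force: [0.0, 0.1, -0.1]
width: 38.7
grasp_force: 0.0
```

Request:
apply_moves(twist=[[0,0,0],[0,0,0],[0,0,0],[0,0,0]], offset=[[0.3,0,0],[0.6,0,0],[0.85,0,0],[0.85,0,0]], jaw=[-1,-1,-1,-1])

```text
time: 42.35
eef_pos: [496.3, -24.5, 114.6]
ee_rot: [[-0.999, 0.037, -0.005], [0.037, 0.999, 0.002], [0.005, 0.002, -1.0]]
wrist_force: [0.1, 0.3, -0.3]
width: 0.1
grasp_force: 0.0
```

Run:
```python
from h import *
s=status.read_state();print(s['eef_pos'],s['width'])
im=get_image('top');np.savez('top2.npz',**im)
H,S,V=cv2.split(cv2.cvtColor(im['image'],cv2.COLOR_RGB2HSV))
a=cv2.resize(im['image'][150:280,230:430,::-1],None,fx=4,fy=4,interpolation=cv2.INTER_CUBIC);cv2.imwrite('pics/t2.png',a)
for s in sticks(im):print(s[0],s[1],s[2])
```

```text
[496.35 -24.45 114.6 ] 0.06628286084572066
[328.05 181.82] (array([627.92, -29.03]), 41.568359375, 19.00483512878418, 0.9184996485710144) 82.96531563336953
[215.47 182.9 ] (array([620.04, 325.84]), 104.16282653808594, 20.868995666503906, -86.47234964370728) 16.875104134440107
[206.04 220.1 ] (array([501.94, 350.11]), 105.95944213867188, 4.432773590087891, -52.254032135009766) 15.31971446841419
[415.32 220.93] (array([ 511.18, -304.27]), 107.29925537109375, 20.526296615600586, -85.35283994674683) 16.23792720768779
```

View pics/t2.png

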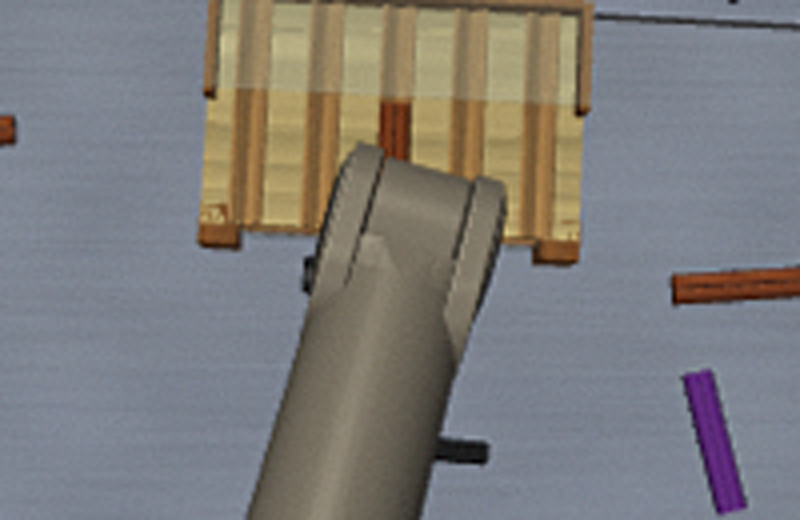

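Request:
apply_moves(twist=[[0,0,0],[0,0,0],[0,0,0],[0,0,0]], offset=[[0,0,0.2],[0,0,0.39],[0,0,0.39],[-0.1,0,0.39]], jaw=[-1,-1,-1,-1])

```text
time: 42.8
eef_pos: [510.3, -24.9, 76.2]
ee_rot: [[-0.999, 0.036, -0.001], [0.036, 0.999, -0.0], [0.001, -0.0, -1.0]]
wrist_force: [0.0, -0.3, -0.3]
width: -0.1
grasp_force: 0.0
```

Request:
apply_moves(twist=[[0,0,0],[0,0,0],[0,0,0],[0,0,0],[0,0,0]], offset=[[-0.08,0,0],[-0.14,0,0],[-0.2,0,0],[-0.26,0,0],[-0.32,0,0]], jaw=[-1,-1,-1,-1,-1])

```text
time: 43.3
eef_pos: [543.1, -25.9, 76.4]
ee_rot: [[-0.999, 0.036, 0.0], [0.036, 0.999, 0.0], [-0.0, 0.0, -1.0]]
wrist_force: [-0.8, -0.9, 0.4]
width: 0.0
grasp_force: 0.2
```

Request:
apply_moves(twist=[[0,0,0],[0,0,0],[0,0,0],[0,0,0],[0,0,0]], offset=[[-0.06,0,0],[-0.12,0,0],[-0.18,0,0],[-0.24,0,0],[-0.3,0,0]], jaw=[-1,-1,-1,-1,-1])

```text
time: 43.8
eef_pos: [573.0, -26.8, 76.3]
ee_rot: [[-0.999, 0.036, 0.0], [0.036, 0.999, 0.0], [-0.0, 0.0, -1.0]]
wrist_force: [-0.7, -0.4, 0.5]
width: -0.0
grasp_force: 0.1
```

Request:
apply_moves(twist=[[0,0,0],[0,0,0],[0,0,0],[0,0,0],[0,0,0]], offset=[[-0.05,0,0],[-0.1,0,0],[-0.15,0,0],[-0.18,0,0],[-0.18,0,0]], jaw=[-1,-1,-1,-1,-1])

```text
time: 44.3
eef_pos: [591.0, -27.7, 76.3]
ee_rot: [[-0.999, 0.036, 0.0], [0.036, 0.999, -0.0], [-0.001, -0.0, -1.0]]
wrist_force: [-0.1, -0.2, 0.2]
width: 0.1
grasp_force: 0.0
```

Run:
```python
from h import *
s=status.read_state();print(s['eef_pos'],s['wrist_force'])
im=get_image('wrist');save(im,'w6.png')
im=get_image('scene');save(im,'s6.png')
a=im['image'][130:290,220:430,::-1];cv2.imwrite('pics/s6c.png',cv2.resize(a,None,fx=3.5,fy=3.5,interpolation=cv2.INTER_CUBIC))
```

```text
[590.96 -27.65  76.31] [-0.14 -0.18  0.2 ]
```

View pics/s6c.png

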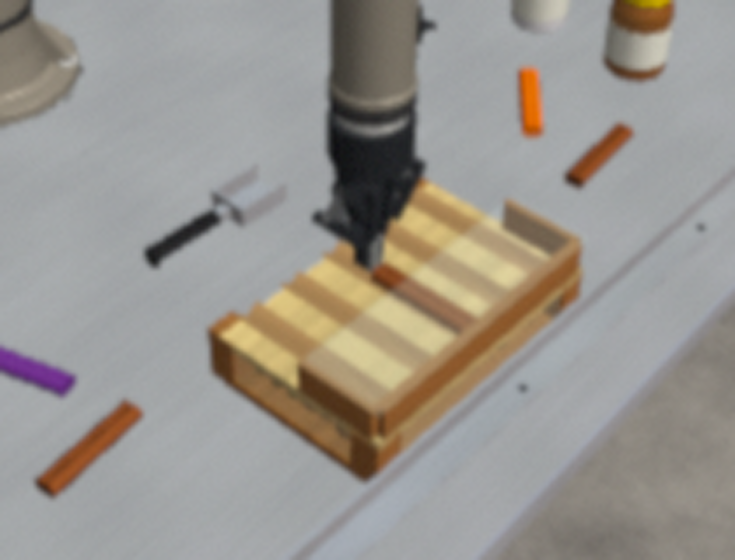

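Request:
apply_moves(twist=[[0,0,0],[0,0,0],[0,0,0]], offset=[[-0.02,0,0],[-0.03,0,0],[-0.03,0,0]], jaw=[-1,-1,-1])

```text
time: 44.7
eef_pos: [593.5, -27.7, 76.3]
ee_rot: [[-0.999, 0.036, 0.0], [0.036, 0.999, -0.0], [-0.0, -0.0, -1.0]]
wrist_force: [-1.1, 0.5, 0.7]
width: -0.2
grasp_force: 0.0
```

Request:
apply_moves(twist=[[0,0,0],[0,0,0]], offset=[[-0.02,0,0],[-0.02,0,0]], jaw=[-1,-1])

```text
time: 44.9
eef_pos: [595.4, -27.7, 76.3]
ee_rot: [[-0.999, 0.036, -0.0], [0.036, 0.999, 0.0], [0.0, 0.0, -1.0]]
wrist_force: [-0.8, -0.3, 0.2]
width: -0.0
grasp_force: 0.2
```

Request:
apply_moves(twist=[[0,0,0],[0,0,0]], offset=[[-0.02,0,0],[-0.02,0,0]], jaw=[-1,-1])

```text
time: 45.1
eef_pos: [595.4, -27.7, 76.1]
ee_rot: [[-0.999, 0.036, -0.005], [0.036, 0.999, 0.001], [0.005, 0.001, -1.0]]
wrist_force: [-4.1, 0.3, 2.9]
width: -0.4
grasp_force: 2.4
```

Request:
apply_moves(twist=[[0,0,0],[0,0,0],[0,0,0],[0,0,0]], offset=[[0.1,0,0],[0.1,0,-0.2],[0.1,0,-0.5],[0.1,0,-0.6]], jaw=[-1,-1,-0.5,0])

```text
time: 45.5
eef_pos: [589.9, -28.0, 139.4]
ee_rot: [[-0.999, 0.036, 0.006], [0.036, 0.999, -0.0], [-0.006, -0.0, -1.0]]
wrist_force: [-0.1, -0.6, -0.7]
width: 28.4
grasp_force: 0.0
```

Run:
```python
from h import *
plan([618.5,325.5,130],3.6,4)
im=get_image('top')
for s in sticks(im):print(s[0],s[1],s[2])
```

```text
from [589.88 -28.   139.41] tool-y 87.95110978942401 -> [618.5 325.5 130. ] 3.6 each twist z 0.234
  off [-0.04  0.89  0.02]
  off [0.28 0.84 0.02]
  off [0.56 0.68 0.02]
  off [0.77 0.43 0.02]
[215.56 182.87] (array([620.05, 325.82]), 104.11692810058594, 20.868995666503906, -86.47234964370728) 17.273219670869594
[206.2  219.98] (array([502.4 , 350.47]), 105.95944213867188, 5.586204528808594, -52.254032135009766) 15.003700381707858
[415.67 221.02] (array([ 511.38, -304.25]), 107.29882049560547, 19.741605758666992, -85.36190748214722) 15.942055251485499
```

Request:
apply_moves(twist=[[0,0,0.08],[0,0,0.16],[0,0,0.234]], offset=[[-0.01,0.3,0],[-0.02,0.6,0.01],[-0.04,0.89,0.02]], jaw=[0,0,0])

```text
time: 45.85
eef_pos: [594.3, 62.5, 133.4]
ee_rot: [[-0.918, 0.397, -0.001], [0.397, 0.918, 0.0], [0.001, 0.0, -1.0]]
wrist_force: [0.1, -0.1, 0.5]
width: 42.5
grasp_force: 0.0
```

Request:
apply_moves(twist=[[0,0,0.08],[0,0,0.16],[0,0,0.234]], offset=[[0.09,0.28,0],[0.18,0.56,0.01],[0.28,0.84,0.02]], jaw=[0,0,0])

```text
time: 46.15
eef_pos: [601.6, 150.8, 131.1]
ee_rot: [[-0.714, 0.7, -0.001], [0.7, 0.714, -0.0], [0.0, -0.001, -1.0]]
wrist_force: [0.2, -0.1, -0.6]
width: 42.8
grasp_force: 0.0
```

Request:
apply_moves(twist=[[0,0,0.08],[0,0,0.16],[0,0,0.234]], offset=[[0.18,0.23,0],[0.37,0.45,0.01],[0.56,0.68,0.02]], jaw=[0,0,0])

```text
time: 46.45
eef_pos: [608.7, 238.6, 129.0]
ee_rot: [[-0.415, 0.91, -0.001], [0.91, 0.415, -0.001], [-0.0, -0.001, -1.0]]
wrist_force: [0.8, -1.3, 0.2]
width: 42.8
grasp_force: 0.0
```

Request:
apply_moves(twist=[[0,0,0.08],[0,0,0.16],[0,0,0.234],[0,0,0.234],[0,0,0.234]], offset=[[0.25,0.14,0],[0.5,0.28,0.01],[0.77,0.43,0.02],[0.77,0.43,0.02],[0.77,0.43,0.02]], jaw=[0,0,0,0,0])

```text
time: 46.95
eef_pos: [615.1, 326.3, 126.5]
ee_rot: [[-0.068, 0.998, -0.001], [0.998, 0.068, -0.002], [-0.001, -0.002, -1.0]]
wrist_force: [0.1, -0.9, -0.2]
width: 42.7
grasp_force: 0.0
```

```bash
cat >> h.py <<'E'
def wsticks():
    im=get_image('wrist');H,S,V=cv2.split(cv2.cvtColor(im['image'],cv2.COLOR_RGB2HSV))
    m=((H<13)&(S>120)&(V>50)).astype(np.uint8);n,l,st,ce=cv2.connectedComponentsWithStats(m)
    for i in range(1,n):
        if st[i,4]>300:
            v,u=np.where(l==i);P=np.array([plane(im,a,b,14)[:2] for a,b in zip(u,v)]);print(st[i],rect(P),im['image'][v,u].mean(0))
    return im
E
python3 - <<'E'
from h import *
wsticks();s=status.read_state();print(s['joints'],s['eef_pos'],s['ee_rot'],s['width'])
E
```

```text
[144  75  97 123 808] (array([518.55, 362.38]), 109.0234375, 5.623493671417236, -52.11863327026367) [205.44  87.69  21.8 ]
[ 126   81  107  129 1720] (array([506.61, 353.31]), 110.2307357788086, 14.752521514892578, -51.45062255859375) [206.65  88.08  19.7 ]
[ 313  123   30  136 3725] (array([621.01, 324.82]), 110.06522369384766, 21.761089324951172, -86.3977038860321) [127.36  65.52  43.01]
[-55.41  46.95  51.26  69.93 -35.43  78.81  -3.36] [615.6  324.43 127.1 ] [[-0.07  1.   -0.  ]
 [ 1.    0.07 -0.  ]
 [-0.   -0.   -1.  ]] 42.950213321261714
```

Request:
apply_moves(twist=[[0,0,0],[0,0,0],[0,0,0],[0,0,0]], offset=[[0,0.05,0.3],[0,0.05,0.6],[0,0.05,0.9],[0,0.05,0.9]], jaw=[0,0,0,0])

```text
time: 47.4
eef_pos: [617.4, 322.6, 33.1]
ee_rot: [[-0.062, 0.998, -0.009], [0.998, 0.061, -0.004], [-0.003, -0.01, -1.0]]
wrist_force: [-0.7, -0.0, -0.4]
width: 42.9
grasp_force: 0.0
```

Request:
apply_moves(twist=[[0,0,0],[0,0,0],[0,0,0]], offset=[[0,0,0.15],[0,0,0.28],[0,0,0.28]], jaw=[-0.2,-0.2,-0.2])

```text
time: 47.7
eef_pos: [619.9, 325.2, 8.9]
ee_rot: [[-0.064, 0.998, -0.002], [0.998, 0.064, -0.001], [-0.001, -0.002, -1.0]]
wrist_force: [-1.1, 0.2, -0.7]
width: 33.8
grasp_force: 0.0
```

Request:
apply_moves(twist=[[0,0,0],[0,0,0],[0,0,0],[0,0,0],[0,0,0]], offset=[[0,0,0],[0,0,0],[0,0,0],[0,0,0],[0,0,0]], jaw=[-0.4,-0.6,-0.7,-0.7,-0.7], newtons=30)

```text
time: 48.2
eef_pos: [622.0, 325.9, 13.5]
ee_rot: [[-0.065, 0.998, 0.003], [0.998, 0.065, 0.001], [0.001, 0.003, -1.0]]
wrist_force: [-2.1, -0.5, 7.5]
width: 19.0
grasp_force: 31.6
```

Request:
apply_moves(twist=[[0,0,0],[0,0,0],[0,0,0],[0,0,0],[0,0,0]], offset=[[0,0,-0.1],[0,0,-0.3],[0,0,-0.6],[0,0,-0.9],[0,0,-1]], jaw=[-0.7,-0.7,-0.7,-0.7,-0.7])

```text
time: 48.7
eef_pos: [623.3, 326.0, 115.4]
ee_rot: [[-0.065, 0.998, 0.007], [0.998, 0.065, 0.002], [0.002, 0.007, -1.0]]
wrist_force: [0.6, -0.3, -0.5]
width: 17.3
grasp_force: 34.1
```

Request:
apply_moves(twist=[[0,0,0],[0,0,0]], offset=[[0,0,-0.2],[0,0,-0.35]], jaw=[-0.7,-0.7])

```text
time: 48.9
eef_pos: [620.8, 325.7, 146.3]
ee_rot: [[-0.065, 0.998, 0.0], [0.998, 0.065, 0.0], [0.0, 0.0, -1.0]]
wrist_force: [0.5, -0.5, 0.3]
width: 16.9
grasp_force: 34.1
```

Run:
```python
from h import *
s=status.read_state();print(s['width'],s['grasp_force'])
a=np.radians(-1.87);ex=np.array([np.cos(a),np.sin(a)]);ey=np.array([-ex[1],ex[0]])
g3=np.array([584.,-26.9])
plan([*(g3+55*ey),140],88.1,4)
```

```text
16.883081114050004 34.07087213709019
from [620.84 325.74 146.31] tool-y 3.7211233931793726 -> [585.79  28.07 140.  ] 88.1 each twist z -0.234
  off [-0.74 -0.14  0.02]
  off [-0.64 -0.39  0.02]
  off [-0.46 -0.59  0.02]
  off [-0.21 -0.72  0.02]
```

Request:
apply_moves(twist=[[0,0,0],[0,0,0],[0,0,0],[0,0,0],[0,0,0]], offset=[[0,0,0.25],[0,0,0.5],[0,0,0.75],[0,0,1],[0,0,1]], jaw=[-0.7,-0.7,-0.7,-0.7,-0.7])

```text
time: 49.4
eef_pos: [617.3, 325.0, 40.5]
ee_rot: [[-0.064, 0.998, -0.008], [0.998, 0.064, -0.003], [-0.002, -0.009, -1.0]]
wrist_force: [-0.2, 1.0, -0.8]
width: 16.9
grasp_force: 34.1
```

Request:
apply_moves(twist=[[0,0,0],[0,0,0],[0,0,0],[0,0,0],[0,0,0]], offset=[[0,0,0.1],[0,0,0.2],[0,0,0.28],[0,0,0.31],[0,0,0.31]], jaw=[-0.7,-0.7,-0.7,-0.7,-0.7])

```text
time: 49.9
eef_pos: [621.0, 325.7, 15.5]
ee_rot: [[-0.065, 0.998, 0.0], [0.998, 0.065, 0.001], [0.001, 0.0, -1.0]]
wrist_force: [-0.6, -0.1, 4.1]
width: 16.8
grasp_force: 36.3
```

Touching down; release, drop to the stick's flanks, and regrip lower.

Request:
apply_moves(twist=[[0,0,0],[0,0,0],[0,0,0],[0,0,0],[0,0,0]], offset=[[0,0,0],[0,0,0],[0,0,-0.3],[0,0,-0.8],[0,0,-0.8]], jaw=[-0.2,0,0,0,0])

```text
time: 50.4
eef_pos: [625.9, 326.4, 102.4]
ee_rot: [[-0.066, 0.998, 0.014], [0.998, 0.066, 0.004], [0.003, 0.014, -1.0]]
wrist_force: [0.6, -0.7, 0.3]
width: 42.6
grasp_force: 0.0
```

Run:
```python
from h import *
im=wsticks();s=status.read_state();print(s['eef_pos'],s['width'])
C=cloud(im);H,S,V=cv2.split(cv2.cvtColor(im['image'],cv2.COLOR_RGB2HSV));m=(H<13)&(S>120)&(V>50)&(C[...,0]>570);print(np.percentile(C[m][:,2],[10,50,90]))
```

```text
[ 106   73  111  134 1050] (array([518.88, 363.13]), 108.99847412109375, 5.913867950439453, -52.167179107666016) [200.99  84.3   17.9 ]
[ 96  78 111 136 798] (array([510.03, 356.59]), 110.09391784667969, 5.659435272216797, -51.83956527709961) [218.4   91.54  12.64]
[  86   84  112  137 1036] (array([503.86, 351.86]), 109.90079498291016, 6.848129749298096, -52.60707092285156) [199.22  83.46  17.04]
[ 293  125   33  147 4515] (array([620.25, 325.39]), 109.18384552001953, 22.098997116088867, -85.96337270736694) [127.88  65.59  42.87]
[624.05 326.03  99.1 ] 42.978317613461655
[12.8  15.03 16.13]
```

Request:
apply_moves(twist=[[0,0,0],[0,0,0],[0,0,0],[0,0,0],[0,0,0]], offset=[[0,0,0.3],[0,0,0.6],[0,0,0.85],[0,0,0.85],[0,0,0.85]], jaw=[0,0,-0.1,-0.2,-0.2])

```text
time: 50.95
eef_pos: [620.3, 325.4, 8.5]
ee_rot: [[-0.065, 0.998, -0.001], [0.998, 0.065, -0.001], [-0.001, -0.001, -1.0]]
wrist_force: [0.3, -0.5, 0.4]
width: 34.3
grasp_force: 0.0
```

Request:
apply_moves(twist=[[0,0,0],[0,0,0],[0,0,0]], offset=[[0,0,0.05],[0,0,0.07],[0,0,0.07]], jaw=[-0.3,-0.3,-0.3])

```text
time: 51.25
eef_pos: [621.2, 325.9, 3.0]
ee_rot: [[-0.065, 0.998, 0.001], [0.998, 0.065, 0.001], [0.001, 0.001, -1.0]]
wrist_force: [0.6, -1.1, 0.1]
width: 29.6
grasp_force: 0.0
```

Request:
apply_moves(twist=[[0,0,0],[0,0,0],[0,0,0],[0,0,0],[0,0,0]], offset=[[0,0,-0.01],[0,0,-0.01],[0,0,-0.01],[0,0,-0.01],[0,0,-0.01]], jaw=[-0.4,-0.6,-0.7,-0.7,-0.7], newtons=30)

```text
time: 51.75
eef_pos: [621.3, 325.8, 4.2]
ee_rot: [[-0.065, 0.998, 0.001], [0.998, 0.065, 0.001], [0.0, 0.001, -1.0]]
wrist_force: [0.3, 0.2, 5.0]
width: 23.0
grasp_force: 32.1
```

Request:
apply_moves(twist=[[0,0,0],[0,0,0],[0,0,0],[0,0,0],[0,0,0]], offset=[[0,0,-0.1],[0,0,-0.3],[0,0,-0.6],[0,0,-0.9],[0,0,-1]], jaw=[-0.7,-0.7,-0.7,-0.7,-0.7])

```text
time: 52.25
eef_pos: [622.8, 325.8, 107.3]
ee_rot: [[-0.065, 0.998, 0.006], [0.998, 0.065, 0.002], [0.001, 0.006, -1.0]]
wrist_force: [0.8, 0.2, 0.9]
width: 23.0
grasp_force: 31.6
```

Request:
apply_moves(twist=[[0,0,0],[0,0,0],[0,0,0]], offset=[[0,0,-0.2],[0,0,-0.35],[0,0,-0.35]], jaw=[-0.7,-0.7,-0.7])

```text
time: 52.55
eef_pos: [622.1, 325.8, 140.4]
ee_rot: [[-0.065, 0.998, 0.004], [0.998, 0.065, 0.001], [0.001, 0.004, -1.0]]
wrist_force: [0.7, 0.2, 0.2]
width: 23.0
grasp_force: 31.6
```

Run:
```python
from h import *
s=status.read_state();print(s['width'],s['grasp_force'])
a=np.radians(-1.87);ex=np.array([np.cos(a),np.sin(a)]);ey=np.array([-ex[1],ex[0]])
g3=np.array([584.,-26.9])
plan([*(g3+55*ey),140],88.1,4)
```

```text
22.99978172658447 31.645170589908957
from [622.06 325.77 140.38] tool-y 3.7292141225922273 -> [585.79  28.07 140.  ] 88.1 each twist z -0.234
  off [-0.74 -0.14  0.  ]
  off [-0.64 -0.4   0.  ]
  off [-0.45 -0.6   0.  ]
  off [-0.21 -0.72  0.  ]
```

Request:
apply_moves(twist=[[0,0,-0.08],[0,0,-0.16],[0,0,-0.234]], offset=[[-0.25,-0.05,0],[-0.5,-0.1,0],[-0.74,-0.14,0]], jaw=[-0.7,-0.7,-0.7])

```text
time: 52.85
eef_pos: [610.5, 249.8, 136.5]
ee_rot: [[-0.424, 0.906, -0.002], [0.906, 0.424, -0.001], [-0.0, -0.003, -1.0]]
wrist_force: [0.2, 0.1, 0.4]
width: 22.6
grasp_force: 31.6
```

Request:
apply_moves(twist=[[0,0,-0.08],[0,0,-0.16],[0,0,-0.234]], offset=[[-0.21,-0.13,0],[-0.42,-0.26,0],[-0.64,-0.4,0]], jaw=[-0.7,-0.7,-0.7])

```text
time: 53.15
eef_pos: [601.0, 175.4, 136.7]
ee_rot: [[-0.721, 0.693, -0.002], [0.693, 0.721, -0.001], [0.001, -0.002, -1.0]]
wrist_force: [0.3, -1.2, 0.2]
width: 22.6
grasp_force: 31.6
```

Request:
apply_moves(twist=[[0,0,-0.08],[0,0,-0.16],[0,0,-0.234]], offset=[[-0.15,-0.2,0],[-0.3,-0.4,0],[-0.45,-0.6,0]], jaw=[-0.7,-0.7,-0.7])

```text
time: 53.45
eef_pos: [591.4, 100.7, 136.8]
ee_rot: [[-0.922, 0.388, -0.002], [0.388, 0.922, -0.0], [0.002, -0.001, -1.0]]
wrist_force: [-0.3, -0.3, -0.1]
width: 22.7
grasp_force: 31.6
```

Request:
apply_moves(twist=[[0,0,-0.08],[0,0,-0.16],[0,0,-0.234],[0,0,-0.234],[0,0,-0.234]], offset=[[-0.07,-0.24,0],[-0.14,-0.48,0],[-0.21,-0.72,0],[-0.21,-0.72,0],[-0.21,-0.72,0]], jaw=[-0.7,-0.7,-0.7,-0.7,-0.7])

```text
time: 53.95
eef_pos: [583.0, 26.9, 137.4]
ee_rot: [[-0.999, 0.039, -0.002], [0.039, 0.999, 0.001], [0.002, 0.001, -1.0]]
wrist_force: [-0.3, -0.2, -0.2]
width: 23.0
grasp_force: 31.6
```

Run:
```python
from h import *
im=get_image('wrist');save(im,'w7.png')
s=status.read_state();print(s['width'],s['grasp_force'])
plan([585.8,28.1,140],88.1)
C=cloud(im)
for r in (165,190):
    row=C[r];k=np.where((row[:,2]>52)&(row[:,2]<75))[0];a,b=k.min(),k.max();print(a,b,plane(im,a,r,60),plane(im,b,r,60))
for r in (130,160,190):
    h=cv2.cvtColor(im['image'],cv2.COLOR_RGB2HSV)[r];k=np.where((h[:,0]<13)&(h[:,1]>120)&(C[r,:,2]>100))[0];
    if len(k):print('stick',k.min(),k.max(),plane(im,(k.min()+k.max())/2,r,152))
```

```text
23.07992275918155 31.6426217649132
from [583.21  28.4  137.39] tool-y 87.93111609231754 -> [585.8  28.1 140. ] 88.1 each twist z -0.002
  off [-0.03 -0.   -0.03]
27 457 [ 546.37 -170.62   60.  ] [557.85 118.61  60.  ]
35 453 [ 563.95 -169.77   60.  ] [575.02 117.15  60.  ]
stick 59 59 [519.36 -70.64 152.  ]
stick 292 348 [534.96  28.21 152.  ]
stick 293 347 [546.85  27.76 152.  ]
```

View pics/w7.png

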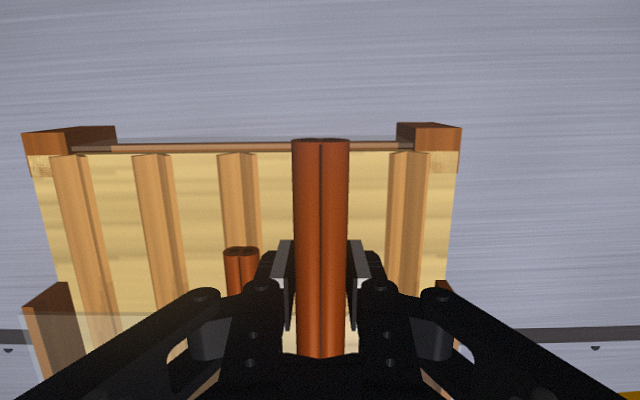

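Request:
apply_moves(twist=[[0,0,0],[0,0,0],[0,0,0],[0,0,0],[0,0,0]], offset=[[-0.02,0,0.15],[-0.02,0,0.3],[-0.02,0,0.45],[-0.02,0,0.61],[-0.02,0,0.61]], jaw=[-0.7,-0.7,-0.7,-0.7,-0.7])

```text
time: 54.5
eef_pos: [583.0, 28.3, 73.6]
ee_rot: [[-0.999, 0.034, -0.007], [0.034, 0.999, -0.0], [0.007, -0.001, -1.0]]
wrist_force: [-0.1, -0.0, -0.9]
width: 22.8
grasp_force: 31.6
```

Request:
apply_moves(twist=[[0,0,0],[0,0,0],[0,0,0]], offset=[[0,0,0.02],[0,0,0.04],[0,0,0.04]], jaw=[-0.7,-0.7,-0.7])

```text
time: 54.8
eef_pos: [586.1, 27.2, 73.7]
ee_rot: [[-0.999, 0.036, 0.001], [0.036, 0.999, 0.0], [-0.001, 0.0, -1.0]]
wrist_force: [0.2, -0.2, -0.7]
width: 22.6
grasp_force: 31.6
```

Request:
apply_moves(twist=[[0,0,0],[0,0,0],[0,0,0]], offset=[[0,0.01,0.02],[0,0.01,0.02],[0,0.01,0.02]], jaw=[-0.7,-0.7,-0.7])

```text
time: 55.1
eef_pos: [586.0, 28.4, 71.6]
ee_rot: [[-0.999, 0.035, 0.001], [0.035, 0.999, 0.0], [-0.001, 0.0, -1.0]]
wrist_force: [1.0, 0.5, -0.2]
width: 22.9
grasp_force: 31.7
```

Request:
apply_moves(twist=[[0,0,0],[0,0,0],[0,0,0],[0,0,0],[0,0,0]], offset=[[0,0,0.005],[0,0,0.005],[0,0,0.005],[0,0,-0.2],[0,0,-0.4]], jaw=[-0.4,-0.2,-0.1,-0.1,-0.1])

```text
time: 55.6
eef_pos: [585.0, 28.1, 111.1]
ee_rot: [[-0.999, 0.036, -0.002], [0.036, 0.999, -0.0], [0.002, -0.0, -1.0]]
wrist_force: [0.2, 0.1, 0.3]
width: 38.6
grasp_force: 0.0
```

Request:
apply_moves(twist=[[0,0,0],[0,0,0],[0,0,0],[0,0,0]], offset=[[0.3,0,0],[0.6,0,0],[0.85,0,0],[0.85,0,0]], jaw=[-1,-1,-1,-1])

```text
time: 56.0
eef_pos: [496.8, 31.4, 110.8]
ee_rot: [[-0.999, 0.036, -0.005], [0.036, 0.999, 0.002], [0.005, 0.002, -1.0]]
wrist_force: [0.1, 0.3, -0.2]
width: -0.3
grasp_force: 0.0
```

Run:
```python
from h import *
s=status.read_state();print(s['eef_pos'],s['width'])
im=get_image('top')
for s in sticks(im):print(s[0],s[1],s[2])
```

```text
[496.8   31.38 110.76] -0.32407052004553505
[309.75 182.58] (array([625.93,  28.61]), 51.22284698486328, 21.519332885742188, -3.5295944213867188) 83.71328266692763
[328.06 179.73] (array([637.49, -28.88]), 35.262142181396484, 19.014331817626953, 0.9185736775398254) 83.6967001450223
[205.75 220.29] (array([502.21, 350.32]), 105.95944213867188, 5.110637664794922, -52.254032135009766) 15.027639244489478
[415.76 220.91] (array([ 510.99, -304.35]), 107.31930541992188, 20.314071655273438, -84.84552526473999) 16.151022657183148
```

Stick lies in groove 4 at the right height (83.7 mm top). Push it home.

Request:
apply_moves(twist=[[0,0,0],[0,0,0],[0,0,0],[0,0,0]], offset=[[0,0,0.2],[0,0,0.35],[0,0,0.35],[-0.1,0,0.35]], jaw=[-1,-1,-1,-1])

```text
time: 56.45
eef_pos: [510.8, 30.7, 76.3]
ee_rot: [[-0.999, 0.036, -0.001], [0.036, 0.999, -0.0], [0.001, -0.0, -1.0]]
wrist_force: [0.5, -0.9, -0.0]
width: -0.2
grasp_force: 0.0
```

Request:
apply_moves(twist=[[0,0,0],[0,0,0],[0,0,0],[0,0,0],[0,0,0]], offset=[[-0.08,0,0],[-0.14,0,0],[-0.2,0,0],[-0.26,0,0],[-0.32,0,0]], jaw=[-1,-1,-1,-1,-1])

```text
time: 56.95
eef_pos: [543.3, 29.6, 76.4]
ee_rot: [[-0.999, 0.036, 0.0], [0.036, 0.999, 0.0], [-0.0, 0.0, -1.0]]
wrist_force: [-0.6, 0.5, 0.5]
width: -0.2
grasp_force: 0.2
```

Request:
apply_moves(twist=[[0,0,0],[0,0,0],[0,0,0],[0,0,0],[0,0,0]], offset=[[-0.06,0,0],[-0.12,0,0],[-0.18,0,0],[-0.24,0,0],[-0.3,0,0]], jaw=[-1,-1,-1,-1,-1])

```text
time: 57.45
eef_pos: [573.2, 28.6, 76.3]
ee_rot: [[-0.999, 0.036, 0.0], [0.036, 0.999, 0.0], [-0.0, 0.0, -1.0]]
wrist_force: [-0.1, -0.1, -0.0]
width: 0.2
grasp_force: 0.1
```

Request:
apply_moves(twist=[[0,0,0],[0,0,0],[0,0,0],[0,0,0],[0,0,0]], offset=[[-0.05,0,0],[-0.1,0,0],[-0.15,0,0],[-0.19,0,0],[-0.19,0,0]], jaw=[-1,-1,-1,-1,-1])

```text
time: 57.95
eef_pos: [592.4, 27.8, 76.4]
ee_rot: [[-0.999, 0.036, 0.001], [0.036, 0.999, -0.0], [-0.001, -0.0, -1.0]]
wrist_force: [0.0, -0.0, -0.4]
width: -0.1
grasp_force: 0.0
```

Request:
apply_moves(twist=[[0,0,0],[0,0,0],[0,0,0]], offset=[[-0.02,0,0],[-0.03,0,0],[-0.03,0,0]], jaw=[-1,-1,-1])

```text
time: 58.25
eef_pos: [594.7, 27.8, 76.3]
ee_rot: [[-0.999, 0.036, 0.0], [0.036, 0.999, -0.0], [-0.0, -0.0, -1.0]]
wrist_force: [0.9, -0.4, 0.1]
width: -0.3
grasp_force: 0.0
```

Request:
apply_moves(twist=[[0,0,0],[0,0,0]], offset=[[-0.02,0,0],[-0.02,0,0]], jaw=[-1,-1])

```text
time: 58.45
eef_pos: [596.9, 27.8, 76.3]
ee_rot: [[-0.999, 0.036, 0.0], [0.036, 0.999, -0.0], [-0.0, 0.0, -1.0]]
wrist_force: [-0.5, -0.7, 0.5]
width: 0.1
grasp_force: 0.0
```

Request:
apply_moves(twist=[[0,0,0],[0,0,0]], offset=[[-0.02,0,0],[-0.02,0,0]], jaw=[-1,-1])

```text
time: 58.65
eef_pos: [597.1, 27.8, 76.1]
ee_rot: [[-0.999, 0.036, -0.004], [0.036, 0.999, 0.001], [0.004, 0.0, -1.0]]
wrist_force: [-4.1, -0.5, 4.1]
width: 0.1
grasp_force: 2.4
```

Request:
apply_moves(twist=[[0,0,0],[0,0,0],[0,0,0],[0,0,0]], offset=[[0.1,0,0],[0.1,0,-0.2],[0.1,0,-0.5],[0.1,0,-0.6]], jaw=[-1,-1,-0.5,0])

```text
time: 59.05
eef_pos: [591.4, 27.6, 139.4]
ee_rot: [[-0.999, 0.036, 0.007], [0.036, 0.999, -0.0], [-0.007, 0.0, -1.0]]
wrist_force: [0.3, -0.1, 0.5]
width: 28.7
grasp_force: 0.0
```

Run:
```python
from h import *
im=get_image('top')
for s in sticks(im):print(s[0],s[1],s[2])
plan([511.2,-304.5,120],4.8,4)
print(status.read_state()['joints'])
```

```text
[415.72 220.93] (array([ 510.99, -304.28]), 107.29925537109375, 20.917394638061523, -85.35283994674683) 16.120457107983157
from [591.77  27.68 140.08] tool-y 87.95758265701554 -> [ 511.2 -304.5  120. ] 4.8 each twist z 0.231
  off [ 0.17 -0.84  0.05]
  off [-0.14 -0.84  0.05]
  off [-0.43 -0.74  0.05]
  off [-0.66 -0.54  0.05]
[-29.54  29.26  36.69  89.1  -18.5   67.32  98.66]
```

Request:
apply_moves(twist=[[0,0,0.08],[0,0,0.16],[0,0,0.231]], offset=[[0.06,-0.28,0],[0.11,-0.56,0],[0.17,-0.84,0]], jaw=[0,0,0])

```text
time: 59.4
eef_pos: [568.4, -56.0, 135.4]
ee_rot: [[-0.92, 0.392, -0.0], [0.392, 0.92, -0.0], [0.0, -0.0, -1.0]]
wrist_force: [0.5, -0.4, 0.5]
width: 42.5
grasp_force: 0.0
```

Request:
apply_moves(twist=[[0,0,0.08],[0,0,0.16],[0,0,0.231]], offset=[[-0.05,-0.28,0],[-0.1,-0.56,0],[-0.14,-0.84,0]], jaw=[0,0,0])

```text
time: 59.7
eef_pos: [548.6, -139.2, 135.3]
ee_rot: [[-0.721, 0.693, -0.0], [0.693, 0.721, -0.0], [-0.0, -0.0, -1.0]]
wrist_force: [-0.7, 0.4, 0.2]
width: 42.8
grasp_force: 0.0
```

Request:
apply_moves(twist=[[0,0,0.08],[0,0,0.16],[0,0,0.231]], offset=[[-0.14,-0.25,0],[-0.29,-0.5,0],[-0.43,-0.74,0]], jaw=[0,0,0])

```text
time: 60.0
eef_pos: [528.6, -222.5, 135.3]
ee_rot: [[-0.427, 0.904, -0.0], [0.904, 0.427, -0.0], [-0.0, -0.0, -1.0]]
wrist_force: [0.5, 0.3, 0.7]
width: 42.5
grasp_force: 0.0
```

Request:
apply_moves(twist=[[0,0,0.08],[0,0,0.16],[0,0,0.231],[0,0,0.231],[0,0,0.231]], offset=[[-0.22,-0.18,0],[-0.44,-0.36,0],[-0.66,-0.54,0],[-0.66,-0.54,0.1],[-0.66,-0.54,0.2]], jaw=[0,0,0,0,0])

```text
time: 60.5
eef_pos: [508.4, -304.9, 115.1]
ee_rot: [[-0.082, 0.997, -0.0], [0.997, 0.082, -0.0], [-0.0, -0.0, -1.0]]
wrist_force: [-0.0, 1.1, -0.7]
width: 42.7
grasp_force: 0.0
```

Request:
apply_moves(twist=[[0,0,0],[0,0,0]], offset=[[0,0,0],[0,0,0]], jaw=[0,0])

```text
time: 60.7
eef_pos: [509.5, -302.3, 115.3]
ee_rot: [[-0.087, 0.996, -0.001], [0.996, 0.087, 0.002], [0.002, -0.001, -1.0]]
wrist_force: [-0.0, -0.1, -0.3]
width: 42.8
grasp_force: 0.0
```

Run:
```python
from h import *
wsticks();s=status.read_state();print(s['joints'],s['eef_pos'],s['ee_rot'],s['width'])
```

```text
[ 307  126   32  141 4084] (array([ 511.82, -305.04]), 110.11708068847656, 22.459688186645508, -85.25991344451904) [126.71  64.84  42.07]
[ -7.06  37.53  56.24  90.61 -32.71  69.75  60.32] [ 509.62 -302.82  115.92] [[-0.09  1.   -0.  ]
 [ 1.    0.09  0.  ]
 [ 0.    0.   -1.  ]] 42.42477815476389
```

Request:
apply_moves(twist=[[0,0,0],[0,0,0],[0,0,0],[0,0,0]], offset=[[-0.02,0.02,0.3],[-0.02,0.02,0.6],[-0.02,0.02,0.95],[-0.02,0.02,0.95]], jaw=[0,0,0,0])

```text
time: 61.15
eef_pos: [508.8, -302.2, 17.1]
ee_rot: [[-0.085, 0.996, -0.007], [0.996, 0.085, 0.006], [0.007, -0.007, -1.0]]
wrist_force: [-0.0, 0.7, -0.2]
width: 42.8
grasp_force: 0.0
```

Request:
apply_moves(twist=[[0,0,0],[0,0,0],[0,0,0],[0,0,0]], offset=[[0,0,0.08],[0,0,0.13],[0,0,0.13],[0,0,0.13]], jaw=[-0.2,-0.3,-0.3,-0.3])

```text
time: 61.55
eef_pos: [511.8, -306.7, 9.5]
ee_rot: [[-0.084, 0.996, 0.002], [0.996, 0.084, -0.001], [-0.001, 0.002, -1.0]]
wrist_force: [0.8, -0.2, 0.6]
width: 30.1
grasp_force: 0.0
```

Request:
apply_moves(twist=[[0,0,0],[0,0,0],[0,0,0]], offset=[[0,0,0.05],[0,0,0.05],[0,0,0.05]], jaw=[-0.3,-0.3,-0.3])

```text
time: 61.85
eef_pos: [511.0, -306.0, 3.3]
ee_rot: [[-0.084, 0.997, -0.0], [0.997, 0.084, 0.0], [0.0, -0.0, -1.0]]
wrist_force: [0.5, 0.2, 0.2]
width: 29.7
grasp_force: 0.0
```

Request:
apply_moves(twist=[[0,0,0],[0,0,0],[0,0,0],[0,0,0],[0,0,0]], offset=[[0,0,0],[0,0,0],[0,0,0],[0,0,0],[0,0,0]], jaw=[-0.4,-0.6,-0.7,-0.7,-0.7], newtons=30)

```text
time: 62.35
eef_pos: [511.2, -306.3, 3.5]
ee_rot: [[-0.084, 0.996, 0.0], [0.996, 0.084, -0.0], [-0.0, 0.0, -1.0]]
wrist_force: [0.1, -1.1, 1.4]
width: 22.9
grasp_force: 31.0
```

Request:
apply_moves(twist=[[0,0,0],[0,0,0],[0,0,0],[0,0,0],[0,0,0]], offset=[[0,0,-0.1],[0,0,-0.3],[0,0,-0.6],[0,0,-0.9],[0,0,-1]], jaw=[-0.7,-0.7,-0.7,-0.7,-0.7])

```text
time: 62.85
eef_pos: [512.3, -307.9, 107.1]
ee_rot: [[-0.083, 0.997, 0.005], [0.997, 0.083, -0.003], [-0.004, 0.004, -1.0]]
wrist_force: [-0.5, -1.2, -0.5]
width: 23.0
grasp_force: 30.8
```

Request:
apply_moves(twist=[[0,0,0],[0,0,0],[0,0,0]], offset=[[0,0,-0.2],[0,0,-0.35],[0,0,-0.35]], jaw=[-0.7,-0.7,-0.7])

```text
time: 63.15
eef_pos: [512.0, -307.2, 140.3]
ee_rot: [[-0.084, 0.996, 0.003], [0.996, 0.084, -0.002], [-0.002, 0.003, -1.0]]
wrist_force: [0.2, -0.9, -0.4]
width: 22.9
grasp_force: 30.8
```

Run:
```python
from h import *
s=status.read_state();print(s['width'],s['grasp_force'])
plan([582.5,-81.5,140],88.1,4)
```

```text
22.897307622183728 30.81131192855537
from [ 511.96 -307.19  140.3 ] tool-y 4.802395578684961 -> [582.5 -81.5 140. ] 88.1 each twist z -0.231
  off [0.55 0.22 0.  ]
  off [0.43 0.4  0.  ]
  off [0.26 0.53 0.  ]
  off [0.06 0.59 0.  ]
```

Request:
apply_moves(twist=[[0,0,-0.08],[0,0,-0.16],[0,0,-0.231]], offset=[[0.18,0.07,0],[0.37,0.15,0],[0.55,0.22,0]], jaw=[-0.7,-0.7,-0.7])

```text
time: 63.45
eef_pos: [528.0, -248.1, 136.9]
ee_rot: [[-0.436, 0.9, -0.002], [0.9, 0.436, 0.001], [0.002, -0.001, -1.0]]
wrist_force: [-0.3, 0.1, -0.9]
width: 22.9
grasp_force: 30.8
```

Request:
apply_moves(twist=[[0,0,-0.08],[0,0,-0.16],[0,0,-0.231]], offset=[[0.14,0.13,0],[0.29,0.27,0],[0.43,0.4,0]], jaw=[-0.7,-0.7,-0.7])

```text
time: 63.75
eef_pos: [545.4, -191.9, 136.9]
ee_rot: [[-0.727, 0.686, -0.002], [0.686, 0.727, 0.001], [0.002, -0.001, -1.0]]
wrist_force: [0.4, 0.7, -0.1]
width: 23.2
grasp_force: 30.8
```

Request:
apply_moves(twist=[[0,0,-0.08],[0,0,-0.16],[0,0,-0.231]], offset=[[0.09,0.18,0],[0.17,0.35,0],[0.26,0.53,0]], jaw=[-0.7,-0.7,-0.7])

```text
time: 64.05
eef_pos: [563.0, -136.1, 137.0]
ee_rot: [[-0.923, 0.384, -0.002], [0.384, 0.923, 0.0], [0.002, -0.0, -1.0]]
wrist_force: [-0.3, 0.1, -0.1]
width: 23.1
grasp_force: 30.8
```

Request:
apply_moves(twist=[[0,0,-0.08],[0,0,-0.16],[0,0,-0.231],[0,0,-0.231],[0,0,-0.231]], offset=[[0.02,0.2,0],[0.04,0.4,0],[0.06,0.59,0],[0.06,0.59,0],[0.06,0.59,0]], jaw=[-0.7,-0.7,-0.7,-0.7,-0.7])

```text
time: 64.55
eef_pos: [580.2, -80.7, 137.4]
ee_rot: [[-0.999, 0.037, -0.002], [0.037, 0.999, -0.001], [0.002, -0.001, -1.0]]
wrist_force: [-0.1, -0.1, -0.7]
width: 22.6
grasp_force: 30.8
```

Run:
```python
from h import *
im=get_image('wrist');save(im,'w8.png')
s=status.read_state();print(s['width'],s['grasp_force'],s['joints'])
plan([582.5,-81.5,140],88.1)
C=cloud(im)
for r in (165,190):
    row=C[r];k=np.where((row[:,2]>52)&(row[:,2]<75))[0];a,b=k.min(),k.max();print(a,b,plane(im,a,r,60),plane(im,b,r,60))
for r in (120,140,160,190):
    h=cv2.cvtColor(im['image'],cv2.COLOR_RGB2HSV)[r];k=np.where((h[:,0]<13)&(h[:,1]>120)&(C[r,:,2]>100))[0];
    if len(k):print('stick',r,k.min(),k.max(),plane(im,(k.min()+k.max())/2,r,152))
```

```text
22.729457762663117 30.811541229486465 [-19.37  29.15  37.23  89.82 -18.51  67.41 109.32]
from [580.09 -81.93 137.65] tool-y 87.76435198703223 -> [582.5 -81.5 140. ] 88.1 each twist z -0.004
  off [-0.02  0.01 -0.02]
184 614 [ 548.24 -170.47   60.  ] [558.4  118.97  60.  ]
188 606 [ 565.45 -170.28   60.  ] [575.88 116.82  60.  ]
stick 140 292 349 [524.57 -78.98 152.  ]
stick 160 292 348 [532.17 -79.45 152.  ]
stick 190 293 347 [544.05 -79.89 152.  ]
```

Request:
apply_moves(twist=[[0,0,-0.005],[0,0,-0.005],[0,0,-0.005],[0,0,-0.005],[0,0,-0.005]], offset=[[-0.02,0,0.15],[-0.02,0,0.3],[-0.02,0,0.45],[-0.02,0,0.61],[-0.02,0,0.61]], jaw=[-0.7,-0.7,-0.7,-0.7,-0.7])

```text
time: 65.1
eef_pos: [580.1, -80.7, 73.8]
ee_rot: [[-1.0, 0.03, -0.007], [0.03, 1.0, 0.0], [0.007, 0.0, -1.0]]
wrist_force: [-0.3, 0.3, -1.3]
width: 22.8
grasp_force: 30.8
```

Request:
apply_moves(twist=[[0,0,0],[0,0,0],[0,0,0]], offset=[[0,0,0.02],[0,0,0.03],[0,0,0.03]], jaw=[-0.7,-0.7,-0.7])

```text
time: 65.4
eef_pos: [583.5, -80.7, 74.9]
ee_rot: [[-1.0, 0.028, 0.001], [0.028, 1.0, -0.0], [-0.001, -0.0, -1.0]]
wrist_force: [0.0, 1.1, -0.7]
width: 22.7
grasp_force: 30.8
```

Request:
apply_moves(twist=[[0,0,0],[0,0,0]], offset=[[0,0,0],[0,0,0]], jaw=[-0.7,-0.7])

```text
time: 65.6
eef_pos: [583.4, -80.5, 74.8]
ee_rot: [[-1.0, 0.028, 0.001], [0.028, 1.0, -0.0], [-0.001, 0.0, -1.0]]
wrist_force: [0.3, 0.4, -0.2]
width: 23.0
grasp_force: 30.8
```

Shift 1.5 mm right and lower the last 4 mm.

Request:
apply_moves(twist=[[0,0,0],[0,0,0],[0,0,0],[0,0,0]], offset=[[0,-0.015,0.01],[0,-0.015,0.03],[0,-0.015,0.035],[0,-0.015,0.035]], jaw=[-0.7,-0.7,-0.7,-0.7])

```text
time: 66.0
eef_pos: [583.2, -81.6, 70.9]
ee_rot: [[-1.0, 0.028, 0.0], [0.028, 1.0, 0.001], [-0.0, 0.001, -1.0]]
wrist_force: [0.1, -0.1, 1.2]
width: 23.2
grasp_force: 31.0
```

Request:
apply_moves(twist=[[0,0,0],[0,0,0],[0,0,0],[0,0,0],[0,0,0]], offset=[[0,0,0],[0,0,0],[0,0,0],[0,0,-0.2],[0,0,-0.4]], jaw=[-0.4,-0.2,-0.1,-0.1,-0.1])

```text
time: 66.5
eef_pos: [582.1, -81.9, 110.4]
ee_rot: [[-1.0, 0.028, -0.002], [0.028, 1.0, -0.0], [0.002, -0.0, -1.0]]
wrist_force: [0.6, -0.2, 0.3]
width: 38.4
grasp_force: 0.0
```

Request:
apply_moves(twist=[[0,0,0],[0,0,0],[0,0,0],[0,0,0]], offset=[[0.3,0,0],[0.6,0,0],[0.85,0,0],[0.85,0,0]], jaw=[-1,-1,-1,-1])

```text
time: 66.9
eef_pos: [493.9, -79.7, 110.3]
ee_rot: [[-1.0, 0.03, -0.004], [0.03, 1.0, 0.002], [0.004, 0.002, -1.0]]
wrist_force: [0.4, 0.0, -0.2]
width: 0.1
grasp_force: 0.0
```

Run:
```python
from h import *
s=status.read_state();print(s['eef_pos'],s['width'])
im=get_image('top')
for s in sticks(im):print(s[0],s[1],s[2])
```

```text
[493.92 -79.71 110.27] 0.06154087782909622
[309.99 178.65] (array([639.61,  28.16]), 35.23432159423828, 19.013750076293945, 1.097461462020874) 84.08555291992491
[327.99 179.47] (array([637.5 , -28.88]), 35.28154754638672, 19.0190486907959, 0.9185478091239929) 83.76396941787937
[345.61 182.51] (array([624.2 , -86.03]), 44.882198333740234, 19.01236915588379, 0.6629793643951416) 82.86405838826226
[205.58 220.43] (array([501.17, 351.1 ]), 108.45948028564453, 4.818233489990234, -52.51999282836914) 14.225403513898755
```

Request:
apply_moves(twist=[[0,0,0],[0,0,0],[0,0,0],[0,0,0]], offset=[[0,0,0.2],[0,0,0.35],[0,0,0.35],[-0.1,0,0.35]], jaw=[-1,-1,-1,-1])

```text
time: 67.35
eef_pos: [507.9, -80.0, 75.8]
ee_rot: [[-1.0, 0.028, -0.001], [0.028, 1.0, 0.0], [0.001, 0.0, -1.0]]
wrist_force: [-0.0, -0.6, 0.7]
width: 0.1
grasp_force: 0.0
```

Request:
apply_moves(twist=[[0,0,0],[0,0,0],[0,0,0],[0,0,0],[0,0,0]], offset=[[-0.08,0,0],[-0.14,0,0],[-0.2,0,0],[-0.26,0,0],[-0.32,0,0]], jaw=[-1,-1,-1,-1,-1])

```text
time: 67.85
eef_pos: [540.5, -80.8, 75.9]
ee_rot: [[-1.0, 0.028, 0.0], [0.028, 1.0, 0.0], [-0.0, 0.0, -1.0]]
wrist_force: [-1.0, -1.1, 0.5]
width: -0.4
grasp_force: 0.2
```

Request:
apply_moves(twist=[[0,0,0],[0,0,0],[0,0,0],[0,0,0],[0,0,0]], offset=[[-0.06,0,0],[-0.12,0,0],[-0.18,0,0],[-0.24,0,0],[-0.3,0,0]], jaw=[-1,-1,-1,-1,-1])

```text
time: 68.35
eef_pos: [570.4, -81.6, 75.7]
ee_rot: [[-1.0, 0.028, -0.0], [0.028, 1.0, -0.0], [0.0, -0.0, -1.0]]
wrist_force: [0.4, 0.3, -0.7]
width: -0.1
grasp_force: 0.1
```

Request:
apply_moves(twist=[[0,0,0],[0,0,0],[0,0,0],[0,0,0],[0,0,0]], offset=[[-0.05,0,0],[-0.1,0,0],[-0.15,0,0],[-0.2,0,0],[-0.2,0,0]], jaw=[-1,-1,-1,-1,-1])

```text
time: 68.85
eef_pos: [590.8, -82.1, 75.8]
ee_rot: [[-1.0, 0.027, 0.001], [0.027, 1.0, -0.0], [-0.001, -0.0, -1.0]]
wrist_force: [-0.4, 0.4, 0.2]
width: -0.0
grasp_force: 0.0
```

Request:
apply_moves(twist=[[0,0,0],[0,0,0]], offset=[[-0.02,0,0],[-0.02,0,0]], jaw=[-1,-1])

```text
time: 69.05
eef_pos: [592.1, -82.1, 75.8]
ee_rot: [[-1.0, 0.028, 0.0], [0.028, 1.0, 0.0], [-0.0, 0.0, -1.0]]
wrist_force: [-0.3, -0.1, 0.2]
width: 0.2
grasp_force: 0.0
```

Request:
apply_moves(twist=[[0,0,0],[0,0,0]], offset=[[-0.02,0,0],[-0.02,0,0]], jaw=[-1,-1])

```text
time: 69.25
eef_pos: [593.7, -82.2, 75.7]
ee_rot: [[-1.0, 0.028, -0.001], [0.028, 1.0, 0.0], [0.001, 0.0, -1.0]]
wrist_force: [-1.2, -1.3, 0.6]
width: -0.2
grasp_force: 0.3
```

Request:
apply_moves(twist=[[0,0,0],[0,0,0]], offset=[[-0.02,0,0],[-0.02,0,0]], jaw=[-1,-1])

```text
time: 69.45
eef_pos: [593.8, -82.2, 75.6]
ee_rot: [[-1.0, 0.028, -0.005], [0.028, 1.0, 0.001], [0.005, 0.001, -1.0]]
wrist_force: [-4.6, 1.1, 3.4]
width: -0.1
grasp_force: 2.6
```

Request:
apply_moves(twist=[[0,0,0],[0,0,0],[0,0,0],[0,0,0],[0,0,0]], offset=[[0.15,0,0],[0.3,0,-0.2],[0.6,0,-0.5],[1,0,-0.8],[1,0,-0.8]], jaw=[-1,-1,-1,-1,-1])

```text
time: 69.95
eef_pos: [494.6, -81.0, 159.7]
ee_rot: [[-1.0, 0.031, 0.006], [0.031, 1.0, 0.002], [-0.005, 0.002, -1.0]]
wrist_force: [0.7, -0.7, -0.0]
width: -0.1
grasp_force: 0.0
```

Request:
apply_moves(twist=[[0,0,0],[0,0,0],[0,0,0],[0,0,0],[0,0,0]], offset=[[0.3,-0.2,0],[0.6,-0.5,0],[1,-0.8,0],[1,-0.8,0],[1,-0.8,0]], jaw=[-1,-1,-1,-1,-1])

```text
time: 70.45
eef_pos: [393.9, -157.3, 155.9]
ee_rot: [[-1.0, 0.031, 0.002], [0.031, 1.0, 0.001], [-0.002, 0.001, -1.0]]
wrist_force: [0.9, -0.2, -0.5]
width: 0.2
grasp_force: 0.0
```

Run:
```python
from h import *
im=report()
for s in sticks(im):print(s[0],s[1],s[2])
a=im['image'][110:290,120:520,::-1];b=get_image('scene')['image'][110:290,200:450,::-1]
a=cv2.resize(a,(800,360));b=cv2.resize(b,(333,240),interpolation=cv2.INTER_CUBIC)
c=np.zeros((600,800,3),np.uint8);c[:360]=a;c[360:,:333]=b;cv2.imwrite('pics/f.png',c)
```

```text
case [629.45 -28.65] yaw -1.7571868896484375 front yaw 88.24390411376953 f [668.86 -30.01] (290.0483703613281, 121.73211669921875)
postL [533.48 104.35] postR [ 525.51 -155.53] gapL -0.2984935693125408 gapR -1.000451750136449
tcp [ 394.89 -156.47  155.98] F [ 0.24  0.06 -0.68] toolyaw -1.6105335358722357
[309.95 178.43] (array([639.61,  28.16]), 35.23432159423828, 19.01374626159668, 1.0883697271347046) 83.57755398316749
[327.94 179.63] (array([637.49, -28.88]), 35.271873474121094, 19.014331817626953, 0.9185735583305359) 83.17661118146225
[346.17 180.91] (array([633.79, -85.92]), 38.52531051635742, 19.021869659423828, 0.6635788083076477) 83.97330426139911
[205.69 220.33] (array([502.08, 350.22]), 105.95449829101562, 5.118076324462891, -52.007320404052734) 15.467108639747266
```

View pics/f.png

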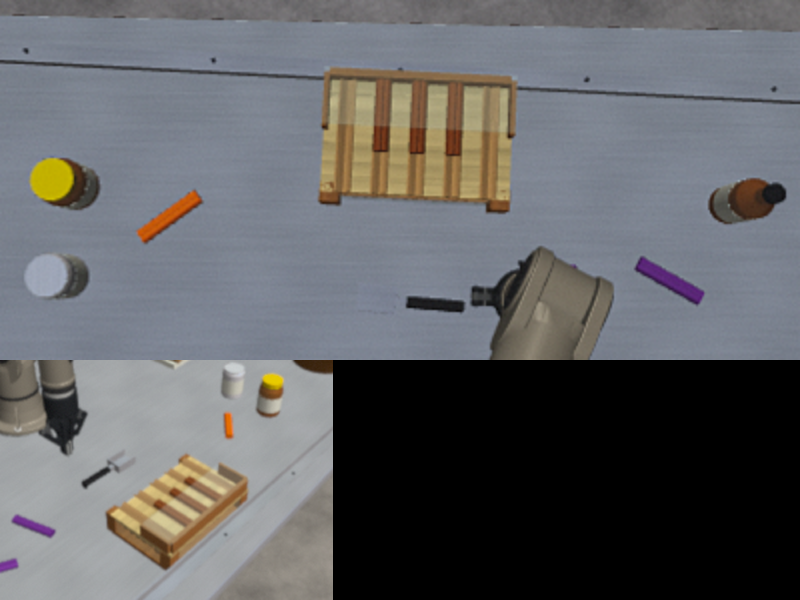

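The picture shows three brown sticks home in the middle grooves (tops at about (382,115), (417,115) and (455,118)). The case is square against the kerb, the scoop is on the counter, and the look-alikes, jar, bottle and can have not moved.

```bash
python3 -c "
from station import manip;print(manip.job_done())"
```

```text
the job is handed in; nothing more can be done
None
```

The job is handed in: the scoop lies on the counter, both front corners of the case are against the kerb, and the three brown cinnamon sticks sit in grooves 2, 3 and 4, each pushed up to the stop. I left the jar, bottle, can and look-alike sticks alone.

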